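# Load the bench mill and switch it on

## Robot

A 7-joint arm with a two-finger parallel gripper is mounted at the origin on a cart in front of the work surface, level with it; the furniture and walls round the work are solid. World frame = base frame: x ahead of the robot, y to its left, z up, the work surface at z = 0. Lengths are in m, angles in rad, forces in N, time in s.
With the tool pointing down it reaches from about 0.425 to 0.925 m from the base axis. Payload 6.8 kg.
Tool frame: the origin (TCP) lies at the very end of the fingers, on their centre line; the grasp point (between the pads) lies 19 mm behind it (bot.grip_depth is the distance from the TCP to the grasp point, in m); z points along the fingers, y is the line along which they close (so a half turn about z gives the same grasp; the last joint's range is limited). The gripper opens to 88 mm and grips with 3 to 60 N. Pads are 20 mm wide; open, the fingers measure 115 mm over their backs; the gripper's body (75 mm by 178 mm) begins 61 mm behind the grasp point.
Start: joints at [-1.364, 0.477, 0.022, 1.555, -0.011, 1.109, -0.083], TCP at [0.209, 0.642, 0.223] pointing down, gripper open.
Joint ranges: [-2.96, 2.96], [-0.34, 2.1], [-1.41, 1.46], [0.24, 2.44], [-1.37, 4.51], [0.17, 1.92], [-2.96, 2.96]. Speed limits (rad/s): [2.39, 2.39, 3.14, 3.14, 3.14, 3.14, 3.14].

## Interface

Orientations are given as a 3x3 rotation matrix whose columns are the frame's x, y, z axes.
In Python, from station import bot gives the robot as it stands.
- The arm moves only by the tool jog_arm, called as name([rows], argument=value, ...), one row to a line, values as JSON. Schema: {"type":"object","properties":{"increments":{"type":"array","items":{"type":"array","items":{"type":"number"},"minItems":5,"maxItems":5},"minItems":1,"maxItems":12},"only":{"type":"string"},"quiet":{"type":"boolean"},"lines":{"type":"string"}},"required":["increments"],"additionalProperties":false}. increments is a list of rows, 1 to 12 of them, each of 5 numbers: the finger opening in m, then dx, dy, dz in units of 100 mm, then a turn about the tool's z in units of 0.05 rad; each row shifts and turns the commanded pose from where the row before left it, along the tool's axes as they then stand; what a row does not reach is not made up. A row lasts 1/12 s, in which the tool goes at most 0.0417 m and 0.125 rad, less where a joint would pass 70% of its speed; a pose out of reach is approached as far as the arm can. The fingers move at their own pace and stop on an object; the grip force is fixed at half the most. Time passes only in rows, so rows that do not move let the fingers close. The tool returns the time, the measured TCP pose, the force, the opening and the grip force at its end. only (a regular expression) keeps the lines of the reply that match it, lines (a string "A,B") keeps lines A to B, and quiet returns only ok. Input that does not fit is refused with a message, and nothing moves.
- bot.read_state(): the state, without advancing time (a new reading comes with each control period).
- bot.snapshot(name): name is "scene" or "top" or "wrist"; returns a dict with "pixels" (420x560x3 uint8, red, green, blue), "vfov" (degrees; the focal length in pixels is half the picture's height over the tangent of half this angle, whatever the lens; pixels are square), "cx", "cy" (the principal point, pixels), "k1" (the pictures are not rectified: a ray, as slopes to the right and down, at radius r is drawn at 1 + k1 r^2 times it, then the intrinsics apply), "rvec" (rotation vector, rad) and "tvec" (3), from world to camera coordinates, as OpenCV has them; the wrist camera has in their place "mount" (4x4, takes a point from camera to tool coordinates, whose origin is the TCP and whose axes are the flange's). Camera axes: x right, y down, z forward; pixel columns grow to the right and rows downward; lengths in m; the calibration is good to about 2 mm. A picture is of the moment at which its call begins: read the wrist's pose just before it. There is no depth.
- bot.job_done(): hands the job in; it is judged then, once.
The state is a dict: "clock": time; "qpos": joint angles; "qvel": joint speeds; "tau": joint torques, N m; "tool_pos": TCP position; "orientation": TCP orientation; "wrist_force": force on the tool from outside, world axes, zero at the start; "torque": the same for the moment, N m; "grip_width": finger opening in m; "finger_force": force on a finger pad.
Only numpy, scipy, OpenCV 4.12 (cv2) and the standard library are available. Lean on these libraries where they do the work, as an engineer would, in place of code of your own. Each camera call takes 0.05 s, during which the arm holds its last target. There are 200 camera calls.

## Task

The steel grinding jar has fallen over: stand it up, then set it on the mill's splined drive stub, turned so that the teeth line up and it slides fully home. Then swing the clear guard fully shut over it and, only with the guard shut, turn the red switch a quarter turn clockwise to its stop. Leave the other things on the bench where they are.

Things in the scene. Friction and masses are not known exactly. Their poses are not given: they have to be found in the camera images.
- jar: Steel grinding jar with a blue band and black round screw cap, lying on its side at the start. Rounded square section, 60 mm across each pair of flats (x and y axes are square to the flats), 95 mm tall: flats from 0 to 71 mm, cap 54 mm in diameter from 75 to 95 mm. About 0.35 to 0.6 kg. Origin: centre of the underside of the foot; z points along the jar to the cap.
- drive_stub: Splined steel stub standing upright on the mill's deck, 40 mm over its four teeth, which lie along its own +x, -x, +y, -y and are 12.5 mm wide. z points up. Origin: on the axis, 6 mm below the top of its flange. It stands at any angle and turns with about 0.15 N m of friction.
- stub_seat (a point): Point on the stub's axis at the top of its round flange (62 mm across), 68 mm above the bench, where the centre of the jar's underside lies when the jar is fully home; axes as the stub's. The stub and its tapered teeth stand 20 mm above this point: a jar that is not lined up stays about 14 mm or more too high.
- jar_grip (a point): Point on the jar's axis 56 mm above its underside, at the blue band; axes as the jar's. The foot below holds a splined socket 24 mm deep with four slots, one behind the middle of each flat (along +x, -x, +y, -y), so the jar fits the stub in four positions a quarter turn apart. Clearance to the teeth: 2 mm on each side (about 0.1 rad) and 2 mm radially.
- mill: Bench mill, white housing 270 mm (x) by 300 mm (y), deck 60 mm above the bench. Origin: about the centre of the footprint, at bench height; x points to the back of the mill, y to its left, z up. Fixed to the bench.
- guard (a joint): Angle of the clear guard about its hinge at the back of the mill, rad: 0 shut, grows as it opens, 1.52 to 1.62 at the start, stop at 1.66. Stays where it is left (friction about 0.36 N m, mass 0.3 kg). The hood is 172 mm deep and 152 mm wide; shut, its top is 175 mm above the bench. It clears a jar that is fully home and strikes one that is not.
- guard_bar (a point): Middle of the guard's round grip bar, 11 mm thick and 90 mm long, along the mill's y, 35 mm off the guard's front face on a leg at each end, near the guard's top edge. Shut, it is 207 mm in front of the hinge axis (towards the mill's -x) and 62 mm above it, 152 mm above the bench; open, it stands above and behind the hinge, legs pointing down. The point turns with the guard.
- guard_hinge (a point): Point on the guard's hinge axis, at the middle of the guard's width, 90 mm above the bench; the axis lies along the mill's y. Axes as the mill's.
- switch (a joint): Angle of the red rotary switch, rad: 0 off (bar grip along the mill's x), grows clockwise seen from above, stop at 1.57 = on (bar along the mill's y). It stays where it is left, friction about 0.04 N m.
- switch_grip (a point): Point on the red switch's vertical axis at the height to grip it, 97 mm above the bench, on the black panel at the mill's right. The bar grip is 42 mm long, 14 mm wide and 32 mm high, its top 7 mm above this point.
- spirit_bottle: Bystander: amber bottle with red cap, 60 mm by 124 mm tall, loose. Origin: centre of the underside.
- dish_a: Bystander: closed Petri dish, 105 mm by 23 mm, loose. Origin: centre of the underside.
- dish_b: Bystander: closed Petri dish, 105 mm by 23 mm, loose. Origin: centre of the underside.

How it is judged:
On the way, in this order (a step that is already met when the one before it is completed fails the run):
1. the jar is stood upright (angle between jar's own z axis and vertical below 0.15 rad), for 0.2 s.
2. the jar is fully home on the drive stub and let go (z of jar in the frame of stub_seat below 0.004 m and distance between jar and stub_seat below 0.006 m and angle between jar's own z axis and vertical below 0.06 rad and contact force between the fingers and jar below 0.1 N), for 0.2 s.
3. the guard is shut over the jar (value of joint guard below 0.06 rad and distance between jar and stub_seat below 0.006 m), for 0.2 s.
At the end, for the whole second after the job is handed in: The jar stands on the drive stub, upright within 0.06 rad, its underside's centre within 6 mm of the seat point (teeth engaged, foot on the flange) and at rest; the guard is shut to within 0.06 rad; the switch is at 1.4 rad or more (all of step 3 and angle between jar's own z axis and vertical below 0.06 rad and value of joint switch above 1.4 rad and linear speed of jar below 0.02 m/s); the robot touches nothing.
It fails at once if the switch is turned on while the guard is open (value of joint switch above 0.4 rad and value of joint guard above 0.1 rad).
It fails at once if a bystander is moved more than 30 mm or knocked over (distance of any of spirit_bottle, dish_a, dish_b from where it was at the start of the episode above 0.03 m or angle between spirit_bottle's own z axis and vertical above 0.5 rad).
It also fails if it takes over 72 s, if anything falls off the work surface, if the arm or the gripper's body presses on something with over 40 N, if the wrist force passes 120 N, or if a joint passes its speed limit or range.

## Working session

There is one attempt and no reset: what is moved stays moved. The work goes in short steps, Python scripts to look and compute and a tool call to move; the robot and the scene stay as the last step left them, time stands still between calls to the robot, and variables do not carry over. Pictures are saved under pics/ and viewed, at most 10 in all, crops included, and the job is handed in when it is done.

```bash
ls; mkdir -p pics
```

Create h.py:
```python
import numpy as np, cv2
from station import bot
def snap(n,save=None):
    s=bot.read_state(); d=bot.snapshot(n)
    K,R,t=cam(d,s)
    d['K'],d['R'],d['t']=K,R,t
    if save: cv2.imwrite('pics/'+save,d['pixels'][:,:,::-1])
    return d
def cam(d,s):
    f=210/np.tan(np.radians(d['vfov'])/2)
    K=np.array([[f,0,d['cx']],[0,f,d['cy']],[0,0,1]])
    if 'mount' in d:
        T=np.eye(4);T[:3,:3]=s['orientation'];T[:3,3]=s['tool_pos']
        T=np.linalg.inv(T@np.array(d['mount'])); return K,T[:3,:3],T[:3,3]
    return K,cv2.Rodrigues(np.array(d['rvec'],float))[0],np.array(d['tvec'],float)
def rays(d,px):
    k=np.array([d['k1'],0,0,0.])
    px=np.array(px,float).reshape(-1,1,2)
    u=cv2.undistortPoints(px,d['K'],k).reshape(-1,2)
    r=np.c_[u,np.ones(len(u))]@d['R']
    return -d['R'].T@d['t'], r
def plane(d,px,z):
    c,r=rays(d,px); return c+r*((z-c[2])/r[:,2])[:,None]
def proj(d,P):
    return cv2.projectPoints(np.array(P,float).reshape(-1,3),cv2.Rodrigues(d['R'])[0],d['t'],d['K'],np.array([d['k1'],0,0,0.]))[0].reshape(-1,2)
def tri(ds,pxs):
    A=np.zeros((3,3));b=np.zeros(3)
    for d,p in zip(ds,pxs):
        c,r=rays(d,p); r=r[0]/np.linalg.norm(r[0]); M=np.eye(3)-np.outer(r,r);A+=M;b+=M@c
    return np.linalg.solve(A,b)
```

Run:
```python
from h import *
np.set_printoptions(precision=4,suppress=True)
a=snap('scene','s0.png');b=snap('top','t0.png')
s=bot.read_state();print(s)
for d in(a,b):print(-d['R'].T@d['t'],d['R'][2],d['vfov'],d['k1'])
```

```text
pics
station.py
{'clock': 0.1, 'qpos': array([-1.3641,  0.4777,  0.0224,  1.5563, -0.0115,  1.1093, -0.0831]), 'qvel': array([-0.0008, -0.0019,  0.0003, -0.0024, -0.001 , -0.0022, -0.002 ]), 'tau': array([  0.0046, -58.4091,   1.5404, -27.3312,  -0.0542,   0.0131,
         0.    ]), 'tool_pos': array([0.2088, 0.6413, 0.2218]), 'orientation': array([[-0.9509,  0.3096, -0.0004],
       [ 0.3096,  0.9509, -0.0015],
       [-0.0001, -0.0016, -1.    ]]), 'wrist_force': array([ 0.0622, -0.3246, -0.0733]), 'torque': array([ 0.0523, -0.0241, -0.02  ]), 'finger_force': 0.0, 'grip_width': 0.08805573107348431}
[-0.2948 -0.4884  0.8345] [ 0.7327  0.2876 -0.6168] 49.7582401157903 0.005532620042456503
[ 0.4673 -0.1615  1.4945] [ 0.0836  0.     -0.9965] 49.912183818504616 0.03115172190222783
```

View pics/s0.png

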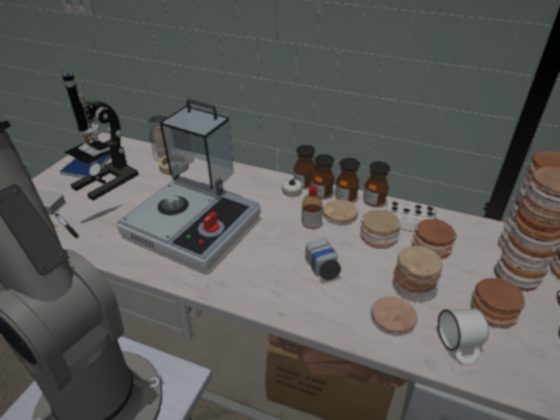

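View pics/t0.png

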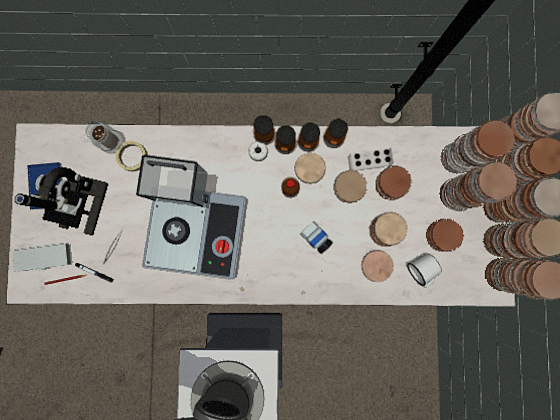

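The scene view shows the mill (deck centre about (190,220)), its open guard (200,145), and the red switch (211,222). The jar lies at (322,260) with its cap toward the camera at (328,269). The amber bottle is at (312,207). The top view shows the stub at (176,231), the switch at (222,246), the jar at (317,237) with its cap to the lower right, and the bottle at (290,187).

Create det.py:
```python
from h import *
np.set_printoptions(precision=4,suppress=True)
def mask(d,lo,hi,roi):
    hsv=cv2.cvtColor(d['pixels'],cv2.COLOR_RGB2HSV); m=cv2.inRange(hsv,np.array(lo),np.array(hi))
    z=np.zeros_like(m);x0,y0,x1,y1=roi;z[y0:y1,x0:x1]=m[y0:y1,x0:x1];return z
def cen(m):
    ys,xs=np.nonzero(m);return np.array([xs.mean(),ys.mean()]),len(xs)
```

Run:
```python
from det import *
b=snap('top')
a=snap('scene')
print('proj tcp,base',proj(b,[[0.209,0.642,0.223],[0,0,0],[0,0,.3]]).round(0).tolist())
roi=(300,215,335,260)
m=mask(b,(100,120,60),(125,255,255),roi);c,n=cen(m);print('blue',c,n,plane(b,c,0.03))
(_,sz,an)=cv2.minAreaRect(np.argwhere(m)[:,::-1].astype(np.float32));print(sz,an)
dk=mask(b,(0,0,0),(180,255,50),roi);c2,n=cen(dk);print('dark',c2,n,plane(b,c2,0.03))
for lo in((0,150,100),):
    m=mask(b,lo,(8,255,255),(212,235,234,258));c,n=cen(m);print('sw',c,n,plane(b,c,0.1))
ma=mask(a,(0,150,100),(8,255,255),(195,205,230,235));ca,n=cen(ma);print('sw tri',ca,n,tri([b,a],[c,ca]))
big=cv2.resize(b['pixels'][140:290,130:350,::-1],(792,540),interpolation=cv2.INTER_CUBIC);cv2.imwrite('pics/t1.png',big)
```

```text
proj tcp,base [[-18.0, 345.0], [227.0, 398.0], [214.0, 436.0]]
blue [317.534  238.0777] 103 [[ 0.5095 -0.2875  0.03  ]]
(5.656853675842285, 17.677669525146484) 45.0
dark [324.5393 245.9551] 89 [[ 0.4842 -0.3101  0.03  ]]
sw [221.9182 245.7455] 110 [[0.4822 0.0131 0.1   ]]
sw tri [211.2523 222.1121] 107 [0.4822 0.0155 0.0833]
```

View pics/t1.png

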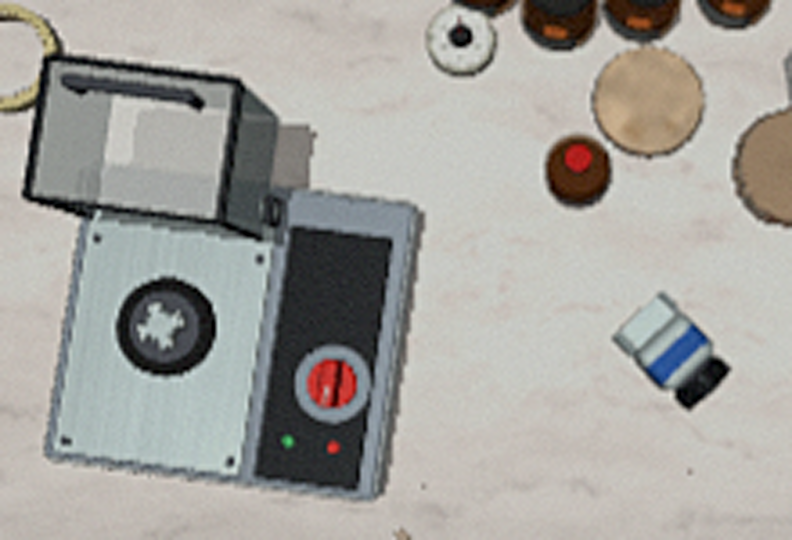

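The crop shows the stub at crop (163,325) and the guard open behind it, with its bar at (135,88). The switch bar at (331,383) lies along the mill's x. The jar's foot points up-left and its cap down-right at (703,380). The mill is yawed about -0.15 rad.

Create go.py:
```python
# prints tool-frame displacement to world TCP target x y z [yaw of tool y axis]
import sys
from det import *
def rel(p,yaw=None):
    s=bot.read_state();R=s['orientation'];d=R.T@(np.array(p)-s['tool_pos'])
    out=f"tcp {s['tool_pos'].round(4)} tool d {d.round(4)} n>={np.linalg.norm(d)/.0417:.1f}"
    if yaw is not None:
        y=np.arctan2(R[1,1],R[0,1]); t=-(yaw-y); t=(t+np.pi/2)%np.pi-np.pi/2
        out+=f" turn {t:.3f} n>={abs(t)/.125:.1f}"
    print(out)
if __name__=='__main__': v=[float(q) for q in sys.argv[1:]]; rel(v[:3],*v[3:])
```

Run:
```python
from det import *
b=snap('top')
from station import bot
w=bot.snapshot('wrist');print(w['mount'],w['vfov'])
def c(p): return (130+p[0]/3.6, 140+p[1]/3.6)
P=plane(b,[c((163,325))],.085);print('stub',P)
q=plane(b,[c(x) for x in((97,238),(260,259),(66,440),(230,461))],.06);print(q)
P=plane(b,[c((135,88))],.297);print('bar',P)
P=plane(b,[c((331,383))],.1);print('sw',P)
P=plane(b,[c((578,168))],.06);print('bottle',P)
```

```bash
python3 go.py 0.46 0.16 0.33
```

```text
[[ 0.0002 -0.9582 -0.2861  0.0781]
 [ 1.      0.0002  0.0001  0.0007]
 [-0.     -0.2861  0.9582 -0.1625]
 [ 0.      0.      0.      1.    ]] 69.53559450701479
stub [[0.5297 0.1611 0.085 ]]
[[0.6075 0.2269 0.06  ]
 [0.5897 0.0826 0.06  ]
 [0.4297 0.2488 0.06  ]
 [0.412  0.1052 0.06  ]]
bar [[0.6967 0.1377 0.297 ]]
sw [[0.4802 0.013  0.1   ]]
bottle [[ 0.6727 -0.1987  0.06  ]]
tcp [0.2089 0.6417 0.2223] tool d [-0.3879 -0.3803 -0.1074] n>=13.3
```

Careful with the scale: shifts go in units of 100 mm and turns go in units of 0.05 rad. That gives: -0.028 m is -0.28, -0.0272 m is -0.272.

jog_arm([
  [0.088, -0.28, -0.272, -0.09, 0],
  [0.088, -0.28, -0.272, -0.09, 0],
  [0.088, -0.28, -0.272, -0.09, 0],
  [0.088, -0.28, -0.272, -0.09, 0],
  [0.088, -0.28, -0.272, -0.09, 0],
  [0.088, -0.28, -0.272, -0.09, 0],
  [0.088, -0.28, -0.272, -0.09, 0],
  [0.088, -0.28, -0.272, -0.09, 0],
  [0.088, -0.28, -0.272, -0.09, 0],
  [0.088, -0.28, -0.272, -0.09, 0],
  [0.088, -0.28, -0.272, -0.09, 0],
  [0.088, -0.28, -0.272, -0.09, 0],
])

```text
clock: 1.3
tool_pos: [0.4279, 0.2255, 0.3314]
orientation: [[-0.951, 0.31, 0.0], [0.31, 0.951, 0.001], [-0.0, 0.001, -1.0]]
wrist_force: [1.4, 0.7, 0.0]
grip_width: 0.0879
finger_force: 0.0
```

```bash
python3 go.py 0.45 0.16 0.32 0.02; python3 go.py 0.48 -0.2 0.25
```

```text
tcp [0.4279 0.2255 0.3314] tool d [-0.0413 -0.0554  0.0113] n>=1.7 turn 1.236 n>=9.9
tcp [0.4279 0.2255 0.3314] tool d [-0.1813 -0.3885  0.0811] n>=10.5
```

Run:
```python
from det import *
w=snap('wrist','w0.png')
print(proj(w,[[.53,.161,.068],[.53,.161,.088]]))
```

```bash
python3 go.py 0.46 -0.22 0.25 2.30
```

```text
[[263.9536 257.569 ]
 [263.1075 263.2842]]
tcp [0.4326 0.2179 0.3334] tool d [-0.1655 -0.4063  0.0837] n>=10.7 turn -1.054 n>=8.4
```

jog_arm([
  [0.088, -0.15, -0.34, 0.06, -1.9],
  [0.088, -0.18, -0.32, 0.06, -1.9],
  [0.088, -0.21, -0.3, 0.06, -1.9],
  [0.088, -0.24, -0.28, 0.06, -1.9],
  [0.088, -0.26, -0.26, 0.06, -1.9],
  [0.088, -0.28, -0.23, 0.06, -1.9],
  [0.088, -0.31, -0.2, 0.06, -1.9],
  [0.088, -0.33, -0.17, 0.06, -1.9],
  [0.088, -0.34, -0.14, 0.06, -1.9],
  [0.088, -0.36, -0.1, 0.06, -1.9],
  [0.088, -0.36, -0.07, 0.06, -1.9],
  [0.088, -0.37, -0.04, 0.06, 0],
])

```text
clock: 2.35
tool_pos: [0.739, 0.0771, 0.2584]
orientation: [[-0.743, -0.669, -0.029], [-0.669, 0.743, -0.011], [0.029, 0.012, -1.0]]
wrist_force: [-134.4, -55.0, 98.6]
grip_width: 0.0875
finger_force: 64.9
```

```bash
python3 go.py 0.46 -0.26 0.25 2.30
```

```text
tcp [0.739  0.0771 0.2584] tool d [ 0.4325 -0.0641  0.02  ] n>=10.5 turn 0.003 n>=0.0
```

View pics/w0.png

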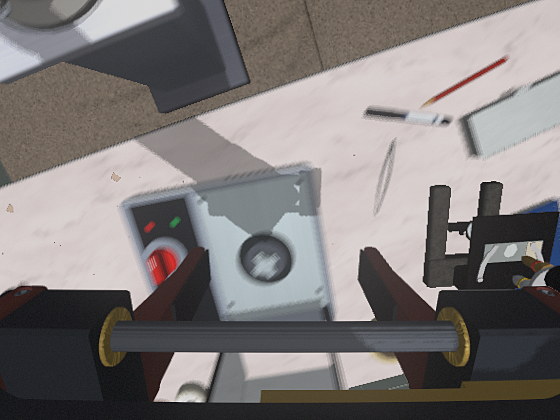

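That was my mistake: I used the wrong sign when combining the turn and the shift, and the gripper ran into the guard. The wrist force read well over 120 N. I'll look at the state before backing out.

Run:
```python
from det import *
s=bot.read_state();print(s['clock'],s['tool_pos'],s['wrist_force'],s['qpos'],s['grip_width'],s['finger_force'])
a=snap('scene');b=snap('top')
A=cv2.resize(a['pixels'][80:300,90:390],(800,586));cv2.imwrite('pics/s2.png',A[:,:,::-1])
s=bot.read_state();print(s['clock'],s['tool_pos'],s['wrist_force'])
```

```text
2.35 [0.739  0.0771 0.2584] [-134.4033  -54.9765   98.5808] [-0.3982  0.6055  0.3477  1.3116 -0.1956  1.2887  2.2558] 0.08754149514859491 64.92940664291382
2.45 [0.7384 0.0849 0.2568] [-40.9439   0.7821  17.7342]
```

View pics/s2.png

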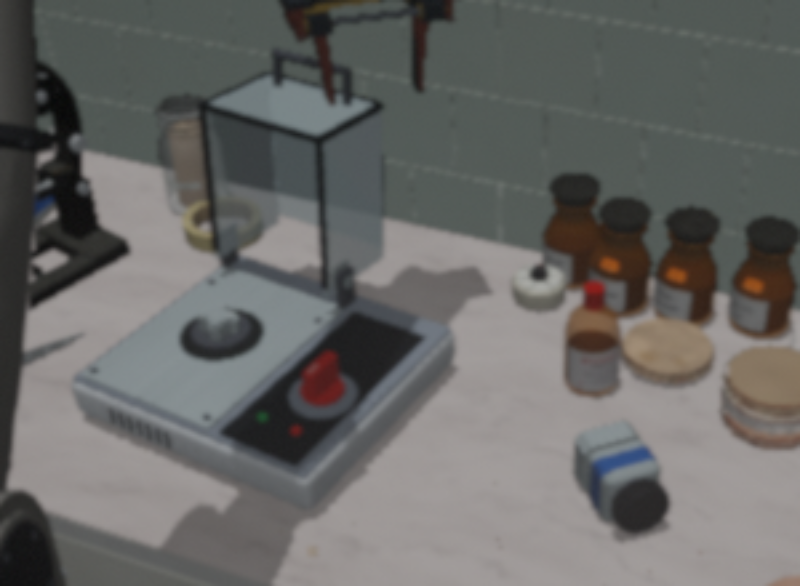

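The finger is caught beside the grip bar (crop (330,90)). The guard is still up, and the jar and bystanders haven't moved. I'll back off straight up.

To row units: -0.03 m is -0.3, -0.02 m is -0.2.

jog_arm([
  [0.088, 0, 0, -0.2, 0],
  [0.088, 0, 0, -0.3, 0],
  [0.088, 0, 0, -0.3, 0],
  [0.088, 0, 0, -0.3, 0],
])

```text
clock: 2.78
tool_pos: [0.7479, 0.0856, 0.3686]
orientation: [[-0.746, -0.666, -0.003], [-0.666, 0.746, -0.0], [0.002, 0.002, -1.0]]
wrist_force: [1.0, -0.0, 0.9]
grip_width: 0.088
finger_force: 0.0
```

```bash
python3 go.py 0.46 -0.26 0.28 2.30
```

```text
tcp [0.7479 0.0856 0.3686] tool d [ 0.4448 -0.0662  0.0894] n>=11.0 turn -0.000 n>=0.0
```

To row units: 0.037 m is 0.37, 0.0075 m is 0.075.

jog_arm([
  [0.088, 0.37, -0.055, 0.075, 0],
  [0.088, 0.37, -0.055, 0.075, 0],
  [0.088, 0.37, -0.055, 0.075, 0],
  [0.088, 0.37, -0.055, 0.075, 0],
  [0.088, 0.37, -0.055, 0.075, 0],
  [0.088, 0.37, -0.055, 0.075, 0],
  [0.088, 0.37, -0.055, 0.075, 0],
  [0.088, 0.37, -0.055, 0.075, 0],
  [0.088, 0.37, -0.055, 0.075, 0],
  [0.088, 0.37, -0.055, 0.075, 0],
  [0.088, 0.37, -0.055, 0.075, 0],
  [0.088, 0.37, -0.055, 0.075, 0],
])

```text
clock: 3.78
tool_pos: [0.46, -0.2607, 0.2785]
orientation: [[-0.746, -0.666, 0.001], [-0.666, 0.746, 0.0], [-0.001, -0.0, -1.0]]
wrist_force: [0.6, -0.2, -0.3]
grip_width: 0.0878
finger_force: 0.0
```

Run:
```python
from det import *
w=snap('wrist','w2.png'); b=snap('top'); a=snap('scene')
# jar band in scene/top, wrist
roi=(150,50,450,330)
m=mask(w,(100,120,40),(125,255,255),roi);c,n=cen(m);print('blue',c,n,plane(w,c,.06))
r=cv2.minAreaRect(np.argwhere(m)[:,::-1].astype(np.float32));print(r)
print(proj(w,[[.51,-.2875,.06]]))
```

```text
blue [243.7686 200.6471] 255 [[ 0.5071 -0.2886  0.06  ]]
((243.08868408203125, 200.6920166015625), (6.553028106689453, 42.011573791503906), 88.40885925292969)
[[242.9664 202.7927]]
```

View pics/w2.png

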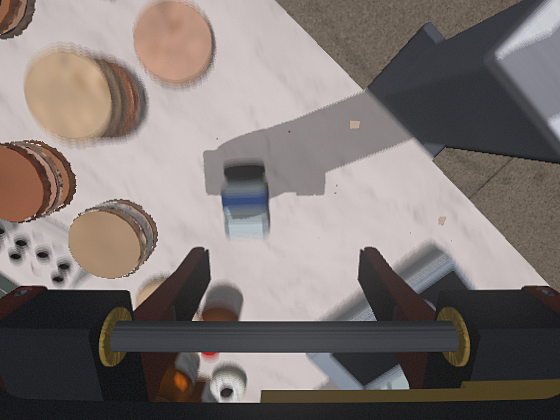

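The wrist view shows the jar at (245,200), cap up at (245,172) and foot at (246,237). Its axis is nearly along the tool's x.

Run:
```python
from det import *
from go import rel
w=snap('wrist')
roi=(200,140,300,260)
g=mask(w,(60,5,60),(130,110,255),roi) # steel bluish
m=mask(w,(100,120,40),(125,255,255),roi)
for y in (196,202,214,220,226,232):
    row=w['pixels'][y,205:290].astype(int); print(y,np.nonzero(cv2.bitwise_or(g,m)[y])[0][[0,-1]])
c,_=cen(m)
P=plane(w,[c,(246.5,236)],.06);d=P[1]-P[0];yw=np.arctan2(d[1],d[0]);print(P,np.linalg.norm(d),'yaw foot',yw)
B=P[0][:2]
print('band',B); rel([B[0],B[1],.12],yw+np.pi/2)
rel([B[0],B[1],.013],yw+np.pi/2)
```

```text
196 [223 269]
202 [222 269]
214 [224 268]
220 [225 269]
226 [225 270]
232 [226 269]
[[ 0.5118 -0.2846  0.06  ]
 [ 0.541  -0.2566  0.06  ]] 0.0404676879553158 yaw foot 0.7641754222767457
band [ 0.5118 -0.2846]
tcp [ 0.4608 -0.2603  0.2788] tool d [-0.0219 -0.0521  0.1588] n>=4.0 turn -0.038 n>=0.3
tcp [ 0.4608 -0.2603  0.2788] tool d [-0.0218 -0.0521  0.2658] n>=6.5 turn -0.038 n>=0.3
```

To row units: 0.031 m is 0.31, -0.0105 m is -0.105, -0.038 rad is -0.76.

jog_arm([
  [0.088, 0, 0, 0, -0.76],
  [0.088, -0.04, -0.105, 0.31, 0],
  [0.088, -0.04, -0.105, 0.31, 0],
  [0.088, -0.04, -0.105, 0.31, 0],
  [0.088, -0.04, -0.105, 0.31, 0],
  [0.088, -0.04, -0.105, 0.31, 0],
])

```text
clock: 4.48
tool_pos: [0.5145, -0.2816, 0.1221]
orientation: [[-0.718, -0.696, 0.001], [-0.696, 0.718, 0.001], [-0.001, -0.0, -1.0]]
wrist_force: [0.1, 0.2, 0.3]
grip_width: 0.0877
finger_force: 0.0
```

```bash
python3 go.py 0.5118 -0.2846 0.013 2.335
```

Run:
```python
from det import *
a=snap('scene');b=snap('top')
m=mask(a,(100,120,40),(125,255,255),(300,235,345,285));print(cen(m)); mb=mask(b,(100,120,40),(125,255,255),(300,215,335,260));print(cen(mb))
```

```text
tcp [ 0.5145 -0.2816  0.1221] tool d [ 0.0042 -0.0002  0.1091] n>=2.6 turn 0.006 n>=0.0
(array([322.4925, 252.403 ]), 67)
(array([nan, nan]), 0)det.py:7: RuntimeWarning: Mean of empty slice.
  ys,xs=np.nonzero(m);return np.array([xs.mean(),ys.mean()]),len(xs)
  ret = ret.dtype.type(ret / rcount)
```

Now descend (also 4 mm toward the cap) and close.

To row units: 0.03 m is 0.3, 0.018 m is 0.18.

jog_arm([
  [0.088, 0.015, 0, 0.3, 0],
  [0.088, 0.015, 0, 0.3, 0],
  [0.088, 0.01, 0, 0.3, 0],
  [0.088, 0, 0, 0.18, 0],
  [0.05, 0, 0, 0, 0],
  [0.05, 0, 0, 0, 0],
  [0.05, 0, 0, 0, 0],
  [0.05, 0, 0, 0, 0],
  [0.05, 0, 0, 0, 0],
])

```text
clock: 5.33
tool_pos: [0.5102, -0.2866, 0.0177]
orientation: [[-0.72, -0.694, 0.002], [-0.694, 0.72, -0.0], [-0.001, -0.002, -1.0]]
wrist_force: [0.4, -0.9, 10.5]
grip_width: 0.0597
finger_force: 30.0
```

Run:
```python
from det import *
s=bot.read_state();print(s['tool_pos'],s['orientation'],s['grip_width'],s['finger_force'],s['wrist_force'])
```

```text
[ 0.5102 -0.2866  0.0177] [[-0.7199 -0.694   0.0021]
 [-0.694   0.7199 -0.0005]
 [-0.0012 -0.0018 -1.    ]] 0.059672781393359624 29.999667406082153 [ 0.3962 -0.8543 10.5377]
```

To row units: 0.02 m is 0.2, -0.01 m is -0.1.

jog_arm([
  [0.05, 0, 0, -0.1, 0],
  [0.05, 0.2, 0, 0, 0],
  [0.05, 0.2, 0, 0, 0],
  [0.05, 0, 0, 0.09, 0],
  [0.05, 0, 0, 0, 0],
])

```text
clock: 5.75
tool_pos: [0.4787, -0.3171, 0.0174]
orientation: [[-0.723, -0.691, -0.0], [-0.691, 0.723, -0.002], [0.002, -0.001, -1.0]]
wrist_force: [-0.4, 0.1, -4.7]
grip_width: 0.0597
finger_force: 30.0
```

jog_arm([
  [0.05, -0.058, 0, -0.069, 0],
  [0.05, -0.058, 0, -0.069, 0],
  [0.05, -0.073, 0, -0.051, 0],
  [0.05, -0.074, 0, -0.051, 0],
])

```text
clock: 6.08
tool_pos: [0.5009, -0.2945, 0.0418]
orientation: [[-0.719, -0.695, 0.001], [-0.695, 0.719, 0.0], [-0.001, -0.001, -1.0]]
wrist_force: [0.6, 0.2, -5.3]
grip_width: 0.0597
finger_force: 30.0
```

Run:
```python
from det import *
a=snap('scene');P=a['pixels'][190:300,270:390];cv2.imwrite('pics/s3.png',cv2.resize(P,(480,440),interpolation=2)[:,:,::-1])
```

```text
(no output)
```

View pics/s3.png

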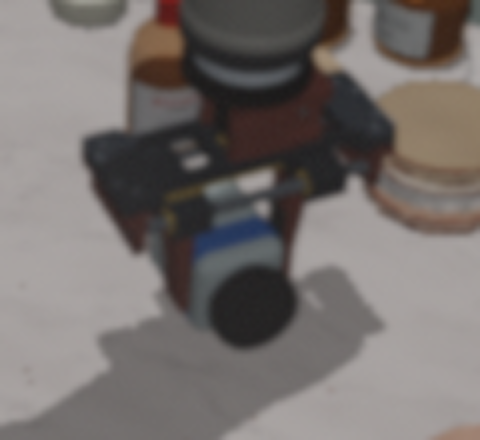

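The view shows the jar lifted, still horizontal and gripped rigidly at the band, with the cap at (255,305). Its full weight reads 5.3 N, so it isn't pivoting there. I'll put it down and grip only the end of the cap so it swings under its own weight.

To row units: 0.012 m is 0.12, 0.018 m is 0.18.

jog_arm([
  [0.05, 0, 0, 0.12, 0],
  [0.05, 0, 0, 0.115, 0],
  [0.05, 0, 0, 0.01, 0],
  [0.088, 0, 0, 0, 0],
  [0.088, 0, 0, 0, 0],
  [0.088, 0, 0, 0, 0],
  [0.088, 0.18, 0, 0, 0],
  [0.088, 0.18, 0, 0.05, 0],
  [0.04, 0, 0, 0, 0],
  [0.04, 0, 0, 0, 0],
  [0.04, 0, 0, 0, 0],
  [0.04, 0, 0, 0, 0],
])

```text
clock: 7.13
tool_pos: [0.4743, -0.3202, 0.0113]
orientation: [[-0.719, -0.695, 0.001], [-0.695, 0.719, 0.0], [-0.001, -0.0, -1.0]]
wrist_force: [0.7, 0.9, -0.5]
grip_width: 0.0646
finger_force: 0.0
```

```bash
python3 -c "
from det import *
print(bot.read_state()['qpos'])"
```

```text
[ 0.4028  0.5943  0.1069  1.9562 -0.1078  0.5961  2.9195]
```

jog_arm([
  [0.04, 0, 0, 0, 0],
  [0.04, 0, 0, 0, 0],
  [0.04, 0, 0, 0, 0],
  [0.04, 0, 0, 0, 0],
])

```text
clock: 7.47
tool_pos: [0.4742, -0.3204, 0.0114]
orientation: [[-0.72, -0.694, 0.001], [-0.694, 0.72, 0.0], [-0.001, -0.0, -1.0]]
wrist_force: [2.6, 1.0, -0.6]
grip_width: 0.0533
finger_force: 30.0
```

jog_arm([
  [0.05, 0, 0, -0.3, 0],
  [0.05, 0, 0, -0.35, 0],
  [0.05, 0, 0, -0.35, 0],
  [0.05, 0, 0, 0, 0],
  [0.05, 0, 0, 0, 0],
  [0.05, 0, 0, 0, 0],
])

```text
clock: 7.97
tool_pos: [0.4721, -0.3203, 0.1099]
orientation: [[-0.72, -0.694, -0.002], [-0.694, 0.72, 0.001], [0.001, 0.003, -1.0]]
wrist_force: [-0.0, 0.1, -4.7]
grip_width: 0.0533
finger_force: 30.3
```

Run:
```python
from det import *
a=snap('scene');P=a['pixels'][190:300,270:390];cv2.imwrite('pics/s4.png',cv2.resize(P,(480,440),interpolation=2)[:,:,::-1])
s=bot.read_state();print(s['torque'],s['wrist_force'])
```

```text
[-0.0491  0.1633  0.0685] [-0.6494 -0.1432 -5.4896]
```

View pics/s4.png

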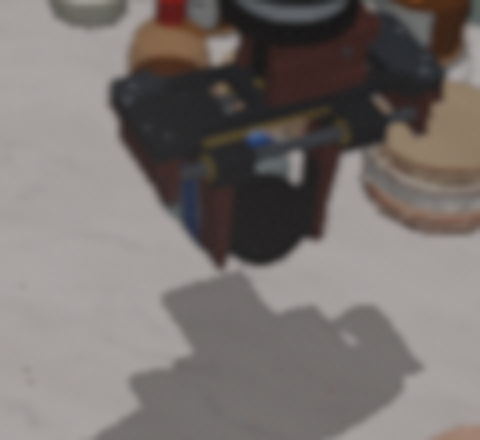

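Still horizontal: the band shows behind the left finger at (190,200). I'll shake it with vertical jerks.

jog_arm([
  [0.05, 0, 0, -0.41, 0],
  [0.05, 0, 0, 0.41, 0],
  [0.05, 0, 0, -0.41, 0],
  [0.05, 0, 0, 0.41, 0],
  [0.05, 0, 0, -0.41, 0],
  [0.05, 0, 0, 0.2, 0],
  [0.05, 0, 0, 0.2, 0],
  [0.05, 0, 0, 0, 0],
  [0.05, 0, 0, 0, 0],
])

```text
clock: 8.77
tool_pos: [0.4713, -0.3199, 0.1096]
orientation: [[-0.72, -0.694, -0.006], [-0.694, 0.72, 0.003], [0.002, 0.006, -1.0]]
wrist_force: [-0.3, 0.2, -4.3]
grip_width: 0.0534
finger_force: 30.7
```

Create jar.py:
```python
from det import *
# blue band seen in scene view relative to dark tcp
a=snap('scene');s=bot.read_state()
m=mask(a,(100,110,30),(125,255,255),(270,150,400,300))
n=cv2.countNonZero(m)
if n:
    c,n=cen(m);x,y,w,h=cv2.boundingRect(m);print('scene blue',c,n,(x,y,w,h))
print('tcp px',proj(a,[s['tool_pos'],s['tool_pos']-[0,0,-.019]]).round(1).tolist(),'torque',s['torque'],'F',s['wrist_force'],s['grip_width'],s['tool_pos'])
```

```bash
python3 jar.py
```

```text
scene blue [323. 264.] 1 (323, 264, 1, 1)
tcp px [[335.5, 250.0], [336.2, 244.0]] torque [-0.0537  0.0275 -0.0096] F [ 0.4373  0.639  -3.9087] 0.05319154171533777 [ 0.4723 -0.3205  0.1112]
```

Torque about the pads has dropped, so the jar has swung. One more shake, then lower it.

Careful with the scale: shifts go in units of 100 mm and turns go in units of 0.05 rad. That gives: -0.041 m is -0.41, 0.041 m is 0.41.

jog_arm([
  [0.05, 0, 0, -0.41, 0],
  [0.05, 0, 0, 0.41, 0],
  [0.05, 0, 0, -0.41, 0],
  [0.05, 0, 0, 0.41, 0],
  [0.05, 0, 0, -0.41, 0],
  [0.05, 0, 0, 0.2, 0],
  [0.05, 0, 0, 0.2, 0],
  [0.05, 0, 0, 0, 0],
  [0.05, 0, 0, 0, 0],
])

```text
clock: 9.57
tool_pos: [0.4727, -0.3207, 0.1133]
orientation: [[-0.72, -0.694, -0.002], [-0.694, 0.72, 0.001], [0.0, 0.002, -1.0]]
wrist_force: [-0.3, -0.7, -4.1]
grip_width: 0.0536
finger_force: 30.2
```

Run:
```python
from det import *
a=snap('scene');b=snap('top')
P=np.hstack([cv2.resize(a['pixels'][200:290,290:370],(400,450),interpolation=2),cv2.resize(b['pixels'][200:290,280:360],(400,450),interpolation=2)])
P=np.clip(P.astype(float)*1.6,0,255).astype(np.uint8)
cv2.imwrite('pics/s5.png',P[:,:,::-1]); s=bot.read_state();print(s['torque'],s['wrist_force'])
```

```text
[ 0.0079  0.0839 -0.0085] [-0.1941 -1.19   -3.9417]
```

View pics/s5.png

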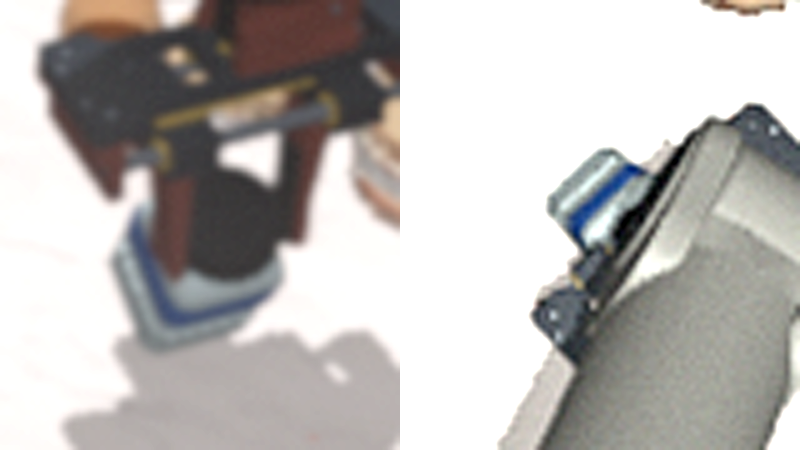

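The jar now hangs about 40° foot-down, with the cap at scene crop (235,225). Shaking works, so I'll repeat it and use the blue band in the top view as the gauge.

Create jar.py:
```python
from det import *
s=bot.read_state()
for n,roi in(('top',(285,205,345,265)),('scene',(280,200,370,300))):
    d=snap(n); m=mask(d,(100,100,25),(128,255,255),roi)
    if cv2.countNonZero(m)>2:
        c,k=cen(m);r,sz,an=cv2.minAreaRect(np.argwhere(m)[:,::-1].astype(np.float32));print(n,c,k,np.round(r+sz,1),round(an,1),'tcp',proj(d,s['tool_pos']))
print(s['torque'],s['wrist_force'],s['grip_width'],s['tool_pos'])
```

```bash
python3 jar.py
```

```text
top [319.7736 239.2264] 53 [320.2 239.4   4.8  18.5] 40.6 tcp [[331.0918 249.0431]]
scene [323.8333 259.    ] 6 [321.5 255.1  17.5   2.4] 59.0 tcp [[336.2385 248.5269]]
[ 0.0079  0.0839 -0.0085] [-0.1941 -1.19   -3.9417] 0.05327494479168266 [ 0.4739 -0.3214  0.1148]
```

jog_arm([
  [0.05, 0, 0, -0.41, 0],
  [0.05, 0, 0, 0.41, 0],
  [0.05, 0, 0, -0.41, 0],
  [0.05, 0, 0, 0.41, 0],
  [0.05, 0, 0, -0.41, 0],
  [0.05, 0, 0, 0.41, 0],
  [0.05, 0, 0, -0.41, 0],
  [0.05, 0, 0, 0.41, 0],
  [0.05, 0, 0, -0.41, 0],
  [0.05, 0, 0, 0.41, 0],
  [0.05, 0, 0, -0.41, 0],
  [0.05, 0, 0, 0.41, 0],
])

```text
clock: 10.77
tool_pos: [0.4782, -0.3243, 0.1199]
orientation: [[-0.721, -0.693, 0.007], [-0.693, 0.721, -0.004], [-0.002, -0.008, -1.0]]
wrist_force: [5.2, -2.8, -2.4]
grip_width: 0.0532
finger_force: 30.0
```

jog_arm([
  [0.05, 0, 0, 0, 0],
  [0.05, 0, 0, 0, 0],
])

```text
clock: 10.93
tool_pos: [0.4725, -0.3205, 0.1127]
orientation: [[-0.72, -0.694, -0.002], [-0.694, 0.72, 0.001], [0.001, 0.003, -1.0]]
wrist_force: [0.6, -1.6, -4.8]
grip_width: 0.0532
finger_force: 30.0
```

```bash
python3 jar.py
```

```text
top [320.0652 239.4565] 46 [320.3 239.8   2.8  17.7] 45.0 tcp [[330.7186 249.5223]]
scene [324.8 261.5] 10 [321.7 257.   17.4   3.3] 54.5 tcp [[335.6186 249.4959]]
[-0.0408  0.0864 -0.015 ] [ 0.5879 -1.58   -4.7955] 0.05315339799642731 [ 0.4725 -0.3205  0.1127]
```

jog_arm([
  [0.05, -0.25, 0, -0.33, 0],
  [0.05, -0.2, 0, -0.24, 0],
  [0.05, -0.12, 0, -0.14, 0],
  [0.05, -0.05, 0, -0.05, 0],
  [0.05, 0.04, 0, 0.05, 0],
  [0.05, 0.1, 0, 0.14, 0],
  [0.05, 0.16, 0, 0.22, 0],
  [0.05, 0.16, 0, 0.2, 0],
  [0.05, 0.11, 0, 0.11, 0],
  [0.05, 0.05, 0, 0.04, 0],
  [0.05, -0.25, 0, -0.33, 0],
  [0.05, -0.2, 0, -0.24, 0],
])

```text
clock: 12.03
tool_pos: [0.5042, -0.2908, 0.1704]
orientation: [[-0.723, -0.69, -0.003], [-0.69, 0.723, 0.001], [0.001, 0.002, -1.0]]
wrist_force: [2.8, 0.6, -4.3]
grip_width: 0.0536
finger_force: 30.0
```

jog_arm([
  [0.05, -0.12, 0, -0.14, 0],
  [0.05, -0.05, 0, -0.05, 0],
  [0.05, 0.04, 0, 0.05, 0],
  [0.05, 0.1, 0, 0.14, 0],
  [0.05, 0.16, 0, 0.22, 0],
  [0.05, 0.16, 0, 0.2, 0],
  [0.05, 0.11, 0, 0.11, 0],
  [0.05, 0.05, 0, 0.04, 0],
  [0.05, 0, 0, 0, 0],
  [0.05, 0, 0, 0, 0],
])

```text
clock: 12.87
tool_pos: [0.4736, -0.3213, 0.1134]
orientation: [[-0.721, -0.693, 0.001], [-0.693, 0.721, 0.0], [-0.0, -0.0, -1.0]]
wrist_force: [0.1, -0.2, -4.4]
grip_width: 0.0534
finger_force: 30.0
```

```bash
python3 jar.py
```

```text
top [320.3947 240.9474] 38 [321.  240.6   2.8  17.7] 42.7 tcp [[331.0075 249.1622]]
scene [332.3 262.9] 40 [332.5 262.5  22.3   8.1] 7.8 tcp [[336.1078 249.055 ]]
[0.0433 0.0463 0.0379] [ 0.1144 -0.1886 -4.4473] 0.05336351904907582 [ 0.4736 -0.3213  0.1134]
```

To row units: -0.03 m is -0.3, -0.028 m is -0.28.

jog_arm([
  [0.05, -0.3, 0, -0.28, 0],
  [0.05, -0.2, 0, -0.18, 0],
  [0.05, -0.12, 0, -0.14, 0],
  [0.05, -0.05, 0, -0.05, 0],
  [0.05, 0.04, 0, 0.05, 0],
  [0.05, 0.1, 0, 0.14, 0],
  [0.05, 0.16, 0, 0.16, 0],
  [0.05, 0.19, 0, 0.16, 0],
  [0.05, 0.13, 0, 0.11, 0],
  [0.05, 0.05, 0, 0.03, 0],
  [0.05, -0.3, 0, -0.28, 0],
  [0.05, -0.2, 0, -0.18, 0],
])

```text
clock: 13.97
tool_pos: [0.5082, -0.2869, 0.159]
orientation: [[-0.723, -0.691, -0.002], [-0.691, 0.723, 0.001], [0.001, 0.002, -1.0]]
wrist_force: [2.9, 0.8, -4.2]
grip_width: 0.0534
finger_force: 30.0
```

jog_arm([
  [0.05, -0.12, 0, -0.14, 0],
  [0.05, -0.05, 0, -0.05, 0],
  [0.05, 0.04, 0, 0.05, 0],
  [0.05, 0.1, 0, 0.14, 0],
  [0.05, 0.16, 0, 0.16, 0],
  [0.05, 0.19, 0, 0.16, 0],
  [0.05, 0.13, 0, 0.11, 0],
  [0.05, 0.05, 0, 0.03, 0],
  [0.05, -0.3, 0, -0.28, 0],
  [0.05, -0.2, 0, -0.18, 0],
  [0.05, -0.12, 0, -0.14, 0],
  [0.05, -0.05, 0, -0.05, 0],
])

```text
clock: 14.97
tool_pos: [0.5239, -0.2733, 0.18]
orientation: [[-0.719, -0.695, 0.003], [-0.695, 0.719, -0.0], [-0.002, -0.003, -1.0]]
wrist_force: [0.5, -0.4, -4.1]
grip_width: 0.0539
finger_force: 30.0
```

jog_arm([
  [0.05, 0.04, 0, 0.05, 0],
  [0.05, 0.1, 0, 0.14, 0],
  [0.05, 0.16, 0, 0.16, 0],
  [0.05, 0.19, 0, 0.16, 0],
  [0.05, 0.13, 0, 0.11, 0],
  [0.05, 0.05, 0, 0.03, 0],
  [0.05, 0, 0, 0, 0],
  [0.05, 0, 0, 0, 0],
])

```text
clock: 15.63
tool_pos: [0.4728, -0.3213, 0.1128]
orientation: [[-0.721, -0.693, -0.001], [-0.693, 0.721, 0.0], [0.0, 0.001, -1.0]]
wrist_force: [0.3, 0.3, -4.4]
grip_width: 0.0532
finger_force: 30.0
```

```bash
python3 jar.py
```

Run:
```python
from det import *
d=snap('scene')
hsv=cv2.cvtColor(d['pixels'],cv2.COLOR_RGB2HSV)
# side profile: dark/steel silhouettes below fingers
m=mask(d,(85,25,20),(130,255,200),(285,230,365,300));n,l,st,ce=cv2.connectedComponentsWithStats(m);print(st[1:][st[1:,4]>15],ce[1:][st[1:,4]>15])
```

```text
top [322.2632 242.5263] 19 [322.5 242.5   1.4  17. ] 45.0 tcp [[330.9853 249.4375]]
scene [334.4394 264.6515] 66 [332.9 263.9  26.7  10.1] 13.0 tcp [[335.9855 249.4821]]
[ 0.0411 -0.0155 -0.0054] [ 0.3017  0.2873 -4.3874] 0.05315708478139928 [ 0.4728 -0.3213  0.1128]
[[319 250  30  21 235]] [[331.9957 262.6596]]
```

The jar is now near vertical: the band has almost vanished from the top view and the torque is about zero. Lower until it touches.

To row units: 0.015 m is 0.15, 0.012 m is 0.12.

jog_arm([
  [0.05, 0, 0, 0.15, 0],
  [0.05, 0, 0, 0.12, 0],
  [0.05, 0, 0, 0.06, 0],
  [0.05, 0, 0, 0.03, 0],
  [0.05, 0, 0, 0, 0],
])

```text
clock: 16.2
tool_pos: [0.4737, -0.3197, 0.0776]
orientation: [[-0.72, -0.694, -0.001], [-0.694, 0.72, 0.002], [-0.001, 0.002, -1.0]]
wrist_force: [-2.6, 2.3, 2.3]
grip_width: 0.0537
finger_force: 30.0
```

jog_arm([
  [0.05, 0, 0, 0.03, 0],
  [0.05, 0, 0, 0.03, 0],
  [0.05, 0, 0, 0, 0],
])

```text
clock: 16.45
tool_pos: [0.4778, -0.3191, 0.0751]
orientation: [[-0.718, -0.696, 0.006], [-0.696, 0.718, 0.001], [-0.005, -0.004, -1.0]]
wrist_force: [-2.0, 9.5, 23.6]
grip_width: 0.0536
finger_force: 31.3
```

jog_arm([
  [0.05, 0, 0, 0.02, 0],
  [0.05, 0, 0, 0, 0],
  [0.088, 0, 0, 0, 0],
  [0.088, 0, 0, 0, 0],
  [0.088, 0, 0, 0, 0],
  [0.088, 0, 0, 0, 0],
  [0.088, 0, 0, 0, 0],
  [0.088, 0, 0, 0, 0],
])

```text
clock: 17.12
tool_pos: [0.4739, -0.3217, 0.0697]
orientation: [[-0.72, -0.694, 0.001], [-0.694, 0.72, -0.001], [-0.0, -0.001, -1.0]]
wrist_force: [-0.3, 0.2, 0.9]
grip_width: 0.087
finger_force: 0.0
```

```bash
python3 jar.py
```

Run:
```python
from det import *
w=snap('wrist'); s=bot.read_state()
for z in (.0,.056,.095): print(z,proj(w,[s['tool_pos'][0],s['tool_pos'][1],z]))
m=mask(w,(100,120,30),(125,255,255),(150,50,420,400));print(cv2.boundingRect(m),cv2.countNonZero(m))
m=mask(w,(0,0,0),(180,255,45),(200,150,365,330));n,l,st,ce=cv2.connectedComponentsWithStats(m);k=st[1:,4]>50;print(st[1:][k],ce[1:][k])
cv2.imwrite('pics/w5.png',w['pixels'][:,:,::-1])
```

```text
scene [333.2872 273.5638] 94 [333.  273.5   9.   24. ] 90.0 tcp [[334.8295 262.4324]]
[ 0.0887  0.0257 -0.0296] [-0.272   0.2338  0.9261] 0.08696968547792595 [ 0.4739 -0.3217  0.0697]
0.0 [[284.1986 225.3806]]
0.056 [[284.3548 253.6968]]
0.095 [[284.5279 285.0795]]
(240, 216, 87, 19) 310
[[ 240  245   98   76 5888]
 [ 200  250   10   51  123]
 [ 359  254    6   39   54]] [[289.0808 285.9406]
 [205.4634 277.7642]
 [360.5741 273.7037]]
```

The band in the scene view is now horizontal, and the cap is centred under the tool in the wrist view. The jar stands. Centre on it and grip at the band.

Run:
```python
from det import *
from go import rel
w=snap('wrist'); P=plane(w,[(289,283)],.095)[0];print(P);rel([P[0],P[1],.037]); print(bot.read_state()['qpos'][6])
```

```text
[ 0.4703 -0.3202  0.095 ]
tcp [ 0.4728 -0.321   0.0689] tool d [0.0013 0.0023 0.0319] n>=0.8
2.8722551559132703
```

To row units: 0.016 m is 0.16, 0.0023 m is 0.023.

jog_arm([
  [0.088, 0.013, 0.023, 0.16, 0],
  [0.088, 0, 0, 0.16, 0],
  [0.05, 0, 0, 0, 0],
  [0.05, 0, 0, 0, 0],
  [0.05, 0, 0, 0, 0],
  [0.05, 0, 0, 0, 0],
  [0.05, 0, 0, 0, 0],
  [0.05, 0, 0, 0, 0],
])

```text
clock: 17.98
tool_pos: [0.4716, -0.3212, 0.0382]
orientation: [[-0.72, -0.693, 0.002], [-0.693, 0.72, -0.001], [-0.0, -0.002, -1.0]]
wrist_force: [0.2, -3.0, 2.2]
grip_width: 0.0615
finger_force: 29.5
```

jog_arm([
  [0.05, 0, 0, -0.2, 0],
  [0.05, 0, 0, -0.3, 0],
  [0.05, 0, 0, -0.35, 0],
  [0.05, 0, 0, -0.35, 0],
  [0.05, 0, 0, 0, 0],
])

```text
clock: 18.4
tool_pos: [0.4738, -0.3221, 0.1636]
orientation: [[-0.72, -0.693, 0.009], [-0.694, 0.72, -0.004], [-0.003, -0.009, -1.0]]
wrist_force: [1.4, -1.5, -3.9]
grip_width: 0.061
finger_force: 29.5
```

Run:
```python
from det import *
def ang(d,z,win,th):
    g=cv2.cvtColor(d['pixels'],cv2.COLOR_RGB2GRAY); x0,y0,x1,y1=win
    sub=cv2.resize(g[y0:y1,x0:x1],None,fx=8,fy=8,interpolation=cv2.INTER_CUBIC)
    ys,xs=np.nonzero(sub>th); px=np.c_[(xs+.5)/8-.5+x0,(ys+.5)/8-.5+y0]
    P=plane(d,px,z)[:,:2]; c=np.median(P,0)
    for _ in range(5): k=np.hypot(*(P-c).T)<.022; c=P[k].mean(0)
    v=(P-c)[k]; zc=v[:,0]+1j*v[:,1]; zc=zc[abs(zc)>.009]
    return c,k.sum(),np.angle(np.sum(zc**4/np.abs(zc)**2))/4,np.abs(zc).max()
b=snap('top')
for th in (90,110,130): print('top',th,ang(b,.088,(163,218,190,246),th))
w=bot.snapshot('wrist'); w['pixels']=cv2.imread('pics/w0.png')[:,:,::-1].copy()
s=dict(tool_pos=np.array([.4326,.2179,.3334]),orientation=np.array([[-.951,.31,0],[.31,.951,.001],[0,.001,-1]]))
w['K'],w['R'],w['t']=cam(w,s)
for th in (60,80,100,120): print('w0',th,ang(w,.088,(236,232,292,292),th))
```

```text
top 90 (array([0.5304, 0.1645]), np.int64(6693), np.float64(0.33458554497414994), np.float64(0.021953477316761873))
top 110 (array([0.5305, 0.1644]), np.int64(5899), np.float64(0.3343357659503645), np.float64(0.021128945497076314))
top 130 (array([0.5304, 0.1645]), np.int64(5210), np.float64(0.33441676841701534), np.float64(0.02039007411277379))
w0 60 (array([0.5344, 0.1536]), np.int64(40710), np.float64(0.4800286249294279), np.float64(0.02223004204790585))
w0 80 (array([0.536 , 0.1522]), np.int64(40214), np.float64(-0.5312908319665839), np.float64(0.022209189913225413))
w0 100 (array([0.5386, 0.1531]), np.int64(34027), np.float64(0.3470078927192339), np.float64(0.02224170408545702))
w0 120 (array([0.5387, 0.1529]), np.int64(29034), np.float64(0.3220994545265965), np.float64(0.02208678229890259))
```

To row units: 0.11 rad is 2.2.

jog_arm([
  [0.05, 0, 0, 0, 2.2],
  [0.05, 0, 0, 0, 2.2],
  [0.05, 0, 0, 0, 2.2],
  [0.05, 0, 0, 0, 2],
  [0.05, 0, 0, 0, 0],
])

```text
clock: 18.92
tool_pos: [0.469, -0.319, 0.1545]
orientation: [[-0.945, -0.327, -0.005], [-0.327, 0.945, 0.002], [0.004, 0.004, -1.0]]
wrist_force: [0.3, 0.1, -4.7]
grip_width: 0.0612
finger_force: 29.5
```

```bash
python3 go.py 0.50 0.05 0.167 1.905; python3 go.py 0.53 0.164 0.167 1.905
```

Run:
```python
from det import *
s=bot.read_state();print(s['qpos'],s['grip_width'])
b=snap('top');g=cv2.cvtColor(b['pixels'],cv2.COLOR_RGB2HSV)
# guard bar: dark px above the hood
m=mask(b,(0,0,0),(180,255,75),(145,157,188,170));n,l,st,ce=cv2.connectedComponentsWithStats(m);print(st[1:],ce[1:])
for z in(.295,.3): print(plane(b,ce[1:],z))
```

```text
tcp [ 0.469  -0.319   0.1545] tool d [-0.15    0.3386 -0.0118] n>=8.9 turn -0.001 n>=0.0
tcp [ 0.469  -0.319   0.1545] tool d [-0.2157  0.4365 -0.0117] n>=11.7 turn -0.001 n>=0.0
[ 0.3456  0.3815  0.1785  1.8895 -0.0852  0.8833  2.4703] 0.06123508917308242
[[151 157   5   3  11]
 [163 157  25   7  54]] [[153.4545 157.7273]
 [178.5    158.7778]]
[[0.7151 0.1762 0.295 ]
 [0.7128 0.1091 0.295 ]]
[[0.7141 0.1748 0.3   ]
 [0.7117 0.1079 0.3   ]]
```

To row units: 0.0365 m is 0.365, 0.025 m is 0.25.

jog_arm([
  [0.05, -0.1, 0.25, -0.02, 0],
  [0.05, -0.165, 0.365, -0.02, 0],
  [0.05, -0.165, 0.365, -0.02, 0],
  [0.05, -0.165, 0.365, -0.02, 0],
  [0.05, -0.165, 0.365, -0.02, 0],
  [0.05, -0.165, 0.365, -0.02, 0],
  [0.05, -0.165, 0.365, 0, 0],
  [0.05, -0.165, 0.365, 0, 0],
  [0.05, -0.165, 0.365, 0, 0],
  [0.05, -0.08, 0.21, 0, 0],
  [0.05, 0, 0, 0, 0],
])

```text
clock: 19.88
tool_pos: [0.4999, 0.0552, 0.1682]
orientation: [[-0.94, -0.342, -0.002], [-0.342, 0.94, 0.003], [0.001, 0.003, -1.0]]
wrist_force: [0.2, -0.6, -4.5]
grip_width: 0.0617
finger_force: 29.5
```

```bash
python3 go.py 0.5304 0.1645 0.163 1.905
```

Run:
```python
from det import *
s=bot.read_state();w=snap('wrist');R=s['orientation'];G=s['tool_pos']
print(s['grip_width'])
for lo,hi,n,roi in(((100,110,25),(128,255,255),'blue',(150,150,420,300)),((0,0,0),(180,255,45),'cap',(215,200,350,330))):
    m=mask(w,lo,hi,roi);k,l,st,ce=cv2.connectedComponentsWithStats(m);i=1+st[1:,4].argmax();print(n,st[i],ce[i])
for z in(0,-.058,-.037+.075): print(proj(w,G+R@np.array([0,0,-z])))
print('cap ctr expected',proj(w,G+[0,0,.058]))
cv2.imwrite('pics/w6.png',w['pixels'][:,:,::-1])
```

```text
tcp [0.4999 0.0552 0.1682] tool d [-0.0661  0.0923  0.0055] n>=2.7 turn 0.015 n>=0.1
0.06166358271056485
blue [ 226  233  114   29 1352] [281.1331 244.2145]
cap [ 215  215  132  106 4965] [277.3458 296.0129]
[[283.5324 262.8006]]
[[283.6049 229.9607]]
[[283.4545 298.1982]]
cap ctr expected [[283.8325 325.0928]]
```

Run:
```python
from det import *
w=snap('wrist')
m=mask(w,(100,110,25),(128,255,255),(220,225,345,275))
xs=np.arange(226,340,4)
print([(x,np.nonzero(m[:,x])[0].min(),np.nonzero(m[:,x])[0].max()) if m[:,x].any() else x for x in xs])
P=cv2.resize(w['pixels'][170:345,190:380],(760,700)[0:2] if 0 else (651,600),interpolation=2)
P=np.clip(P*1.5,0,255).astype(np.uint8);cv2.imwrite('pics/w7.png',P[:,:,::-1])
```

```text
[(np.int64(226), np.int64(260), np.int64(261)), (np.int64(230), np.int64(251), np.int64(259)), (np.int64(234), np.int64(246), np.int64(257)), (np.int64(238), np.int64(244), np.int64(254)), (np.int64(242), np.int64(242), np.int64(254)), (np.int64(246), np.int64(241), np.int64(253)), (np.int64(250), np.int64(241), np.int64(253)), (np.int64(254), np.int64(240), np.int64(252)), (np.int64(258), np.int64(240), np.int64(252)), (np.int64(262), np.int64(239), np.int64(251)), (np.int64(266), np.int64(239), np.int64(251)), (np.int64(270), np.int64(239), np.int64(251)), (np.int64(274), np.int64(238), np.int64(250)), (np.int64(278), np.int64(238), np.int64(250)), (np.int64(282), np.int64(237), np.int64(249)), (np.int64(286), np.int64(237), np.int64(249)), (np.int64(290), np.int64(236), np.int64(248)), (np.int64(294), np.int64(236), np.int64(248)), (np.int64(298), np.int64(235), np.int64(248)), (np.int64(302), np.int64(235), np.int64(247)), (np.int64(306), np.int64(235), np.int64(247)), (np.int64(310), np.int64(234), np.int64(246)), (np.int64(314), np.int64(234), np.int64(246)), (np.int64(318), np.int64(233), np.int64(245)), (np.int64(322), np.int64(234), np.int64(246)), (np.int64(326), np.int64(235), np.int64(247)), (np.int64(330), np.int64(239), np.int64(248)), (np.int64(334), np.int64(246), np.int64(249)), (np.int64(338), np.int64(254), np.int64(255))]
```

View pics/w7.png

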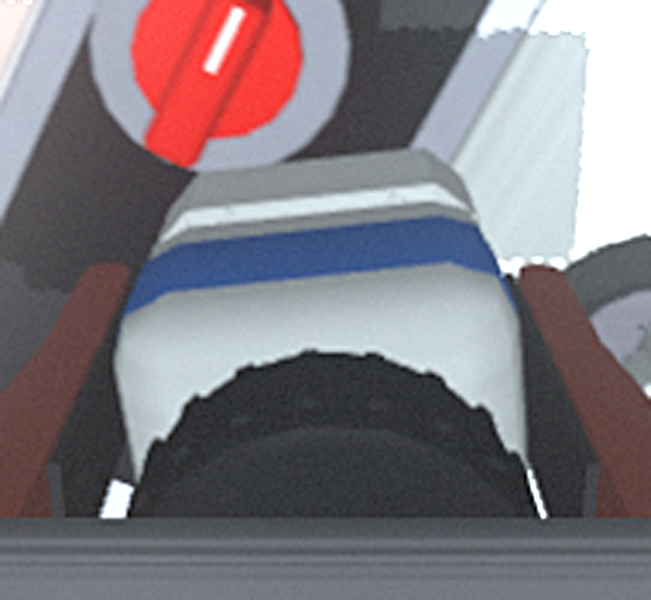

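The jar is gripped upright but yawed a few degrees between the pads: the band's edge runs from (246,241) to (318,233). I'll work out that angle and correct the alignment.

Run:
```python
from det import *
from go import rel
w=snap('wrist');s=bot.read_state();R=s['orientation'];G=s['tool_pos']
for rows,dz in(((241,233),.013),((253,245.5),.025)):
    P=plane(w,[(248,rows[0]),(318,rows[1])],G[2]+dz); d=P[1]-P[0]; L=(P-G)@R
    print(L,np.linalg.norm(d),'yaw',np.arctan2(d[1],d[0]),'tool',np.arctan2(R[1,1],R[0,1]))
P=plane(w,[(226,256),(337,251)],G[2]+.019);print((P-G)@R)
```

```text
[[ 0.0184 -0.0174 -0.013 ]
 [ 0.0231  0.0195 -0.0129]] 0.037170026570233015 yaw 2.0340397070748093 tool 1.9095793138682393
[[ 0.0168 -0.0161 -0.025 ]
 [ 0.0209  0.0183 -0.025 ]] 0.03459305386060392 yaw 2.0279584581810512 tool 1.9095793138682393
[[ 0.0125 -0.0283 -0.019 ]
 [ 0.0155  0.0289 -0.019 ]]
```

Run:
```python
from det import *
from go import rel
w=snap('wrist');s=bot.read_state();R=s['orientation'];G=s['tool_pos']
for p,dz in(((284,295),.058),((285,272),.038)):
    print((plane(w,[p],G[2]+dz)[0]-G)@R)
g=cv2.cvtColor(w['pixels'],cv2.COLOR_RGB2GRAY);print(g[262:322:2,284])
print(g[286,222:262],g[286,310:346])
```

```text
[ 0.0139  0.001  -0.058 ]
[ 0.0136  0.0014 -0.038 ]
[129 131 134 137 142 118  31  35  34  35  35  34  35  34  37  33  41  41
  44  40  35  38  35  37  37  37  40  35  39  36]
[ 37  32  44  83 121 127 126 127 129 131 134 134 137 139 139 140 142 142
 143 142 144 148 139  96  41  20  28  30  24  30  30  34  36  35  35  33
  35  35  33  34] [ 35  37  28  37  33  34  32  34  34  35  32  34  32  22  42 101 137 144
 140 140 139 140 135 133 130 129 126 125 123 127 116 105  92  52  33  36]
```

jog_arm([
  [0.05, 0, 0, 0, 1.26],
  [0.05, 0, 0, 0, 1.26],
  [0.05, 0, 0, 0, 0],
])

```text
clock: 20.33
tool_pos: [0.5005, 0.0463, 0.1689]
orientation: [[-0.979, -0.205, -0.001], [-0.205, 0.979, -0.001], [0.001, -0.001, -1.0]]
wrist_force: [-0.6, -0.0, -4.8]
grip_width: 0.0613
finger_force: 29.5
```

```bash
python3 go.py 0.5179 0.1606 0.15 1.78
```

Run:
```python
from det import *
b=snap('top');a=snap('scene')
for n,d,roi in(('top',b,(160,212,195,250)),('scene',a,(152,188,195,222))):
    g=cv2.cvtColor(d['pixels'],cv2.COLOR_RGB2GRAY);x0,y0,x1,y1=roi
    m=np.zeros_like(g);m[y0:y1,x0:x1]=(g[y0:y1,x0:x1]<100)*255
    k,l,st,ce=cv2.connectedComponentsWithStats(m);i=1+st[1:,4].argmax()
    cs=max(cv2.findContours((l==i).astype(np.uint8),0,1)[0],key=len);e=cv2.fitEllipse(cv2.convexHull(cs));print(n,st[i],e,plane(d,[e[0]],.068))
```

```text
tcp [0.5005 0.0463 0.1689] tool d [-0.0405  0.1083  0.0188] n>=2.8 turn -0.003 n>=0.0
top [160 213  35  37 208] ((175.82791137695312, 222.16036987304688), (29.019853591918945, 58.4207878112793), 26.124216079711914) [[0.5561 0.1639 0.068 ]]
scene [157 196  32  20 420] ((172.71458435058594, 205.32412719726562), (18.887372970581055, 31.787273406982422), 80.75035858154297) [[0.5221 0.1605 0.068 ]]
```

Run:
```python
from det import *
b=snap('top');a=snap('scene')
b['pixels']=cv2.imread('pics/t0.png')[:,:,::-1].copy();a['pixels']=cv2.imread('pics/s0.png')[:,:,::-1].copy()
for n,d,roi in(('top',b,(160,214,195,250)),('scene',a,(150,188,197,222))):
  for th in(80,100,120):
    g=cv2.cvtColor(d['pixels'],cv2.COLOR_RGB2GRAY);x0,y0,x1,y1=roi
    m=np.zeros_like(g);m[y0:y1,x0:x1]=(g[y0:y1,x0:x1]<th)*255
    k,l,st,ce=cv2.connectedComponentsWithStats(m);i=1+st[1:,4].argmax()
    cs=max(cv2.findContours((l==i).astype(np.uint8),0,1)[0],key=len);e=cv2.fitEllipse(cv2.convexHull(cs));print(n,th,np.round(e[0]+e[1],1),plane(d,[e[0]],.068))
for q in((.530,.164),(.528,.162)): print(proj(b,[q+(.088,),q+(.068,)]).round(1).tolist(),proj(a,[q+(.088,),q+(.068,)]).round(1).tolist())
```

```text
top 80 [175.7 230.4  26.5  27.4] [[0.5302 0.1635 0.068 ]]
top 100 [175.7 230.4  26.8  27.5] [[0.5301 0.1637 0.068 ]]
top 120 [175.7 230.4  26.8  27.7] [[0.5299 0.1637 0.068 ]]
scene 80 [172.7 205.4  17.5  30.8] [[0.5218 0.1605 0.068 ]]
scene 100 [172.6 205.3  18.9  31.8] [[0.522  0.1606 0.068 ]]
scene 120 [172.7 205.2  20.   33.4] [[0.5227 0.161  0.068 ]]
[[174.1, 230.1], [175.6, 230.4]] [[172.2, 197.7], [173.2, 203.5]]
[[174.7, 230.8], [176.2, 231.1]] [[172.4, 198.2], [173.4, 204.0]]
```

Both views put the stub axis at (0.5305, 0.1645). Move the jar over it.

To row units: -0.01 m is -0.1, 0.035 m is 0.35.

jog_arm([
  [0.05, -0.1, 0.26, 0.03, 0],
  [0.05, -0.135, 0.35, 0.05, 0],
  [0.05, -0.1, 0.3, 0.05, 0],
  [0.05, -0.07, 0.17, 0.05, 0],
  [0.05, 0, 0, 0, 0],
  [0.05, 0, 0, 0, 0],
])

```text
clock: 21.03
tool_pos: [0.5175, 0.1632, 0.1507]
orientation: [[-0.977, -0.212, -0.001], [-0.212, 0.977, -0.0], [0.001, -0.0, -1.0]]
wrist_force: [-0.3, -1.4, -5.0]
grip_width: 0.0612
finger_force: 29.5
```

```bash
python3 go.py 0.5179 0.1606 0.128 1.784
```

Run:
```python
from det import *
w=snap('wrist');s=bot.read_state();R=s['orientation'];G=s['tool_pos']
m=mask(w,(100,110,25),(128,255,255),(220,225,345,275))
r=[np.nonzero(m[:,x])[0].min() for x in (248,266,284,302,318)];print(r)
P=plane(w,[(248,r[0]),(318,r[-1])],G[2]+.004);d=P[1]-P[0];print('jar yaw',np.arctan2(d[1],d[0]))
p=(plane(w,[(284,295)],G[2]+.058)[0]-G)@R;print(p)
g=cv2.cvtColor(w['pixels'],cv2.COLOR_RGB2GRAY);print(g[262:300:2,284])
```

```text
tcp [0.5175 0.1632 0.1507] tool d [ 0.0001 -0.0027  0.0227] n>=0.5 turn 0.001 n>=0.0
[np.int64(241), np.int64(239), np.int64(237), np.int64(235), np.int64(233)]
jar yaw 1.906221586168726
[ 0.0139  0.0018 -0.058 ]
[129 132 135 138 142 117  34  32  34  37  33  33  37  35  36  37  43  41
  41]
```

Jar yaw is 1.906 against the stub's 1.905. Correct by 2.7 mm and lower gently.

jog_arm([
  [0.05, 0, -0.027, 0.12, 0],
  [0.05, 0, 0, 0.08, 0],
  [0.05, 0, 0, 0.03, 0],
  [0.05, 0, 0, 0.03, 0],
  [0.05, 0, 0, 0.03, 0],
  [0.05, 0, 0, 0, 0],
])

```text
clock: 21.58
tool_pos: [0.5187, 0.1597, 0.1222]
orientation: [[-0.978, -0.209, 0.0], [-0.209, 0.978, 0.0], [-0.001, 0.0, -1.0]]
wrist_force: [1.2, 0.8, -4.2]
grip_width: 0.0615
finger_force: 29.5
```

jog_arm([
  [0.05, 0, 0, 0.04, 0],
  [0.05, 0, 0, 0.04, 0],
  [0.05, 0, 0, 0, 0],
])

```text
clock: 21.83
tool_pos: [0.5189, 0.1605, 0.114]
orientation: [[-0.978, -0.21, 0.001], [-0.21, 0.978, 0.001], [-0.001, 0.001, -1.0]]
wrist_force: [2.4, 2.0, -6.3]
grip_width: 0.0611
finger_force: 29.4
```

It is sliding on: the foot is at about 76 mm, below the misaligned limit. Continue.

To row units: 0.003 m is 0.03, 0.002 m is 0.02.

jog_arm([
  [0.05, 0, 0, 0.03, 0],
  [0.05, 0, 0, 0.03, 0],
  [0.05, 0, 0, 0.02, 0],
  [0.05, 0, 0, 0, 0],
])

```text
clock: 22.17
tool_pos: [0.5189, 0.1605, 0.1061]
orientation: [[-0.978, -0.21, 0.001], [-0.21, 0.978, 0.001], [-0.001, 0.001, -1.0]]
wrist_force: [3.3, 4.0, -6.8]
grip_width: 0.0614
finger_force: 29.4
```

jog_arm([
  [0.088, 0, 0, 0, 0],
  [0.088, 0, 0, 0, 0],
  [0.088, 0, 0, 0, 0],
  [0.088, 0, 0, 0, 0],
  [0.088, 0, 0, 0, 0],
  [0.088, 0, 0, 0, 0],
])

```text
clock: 22.67
tool_pos: [0.5183, 0.1595, 0.1063]
orientation: [[-0.978, -0.209, -0.0], [-0.209, 0.978, -0.0], [0.0, -0.0, -1.0]]
wrist_force: [0.1, -0.5, -0.3]
grip_width: 0.088
finger_force: 0.0
```

jog_arm([
  [0.088, 0, 0, -0.2, 0],
  [0.088, 0, 0, -0.4, 0],
  [0.088, 0, 0, -0.41, 0],
  [0.088, 0, 0, -0.41, 0],
  [0.088, 0, 0, -0.41, 0],
  [0.088, 0, 0, -0.41, 0],
  [0.088, 0, 0, -0.2, 0],
  [0.088, 0, 0, 0, 0],
])

```text
clock: 23.33
tool_pos: [0.5205, 0.1604, 0.3561]
orientation: [[-0.978, -0.209, 0.009], [-0.209, 0.978, 0.004], [-0.009, 0.002, -1.0]]
wrist_force: [0.1, 0.8, -0.1]
grip_width: 0.0878
finger_force: 0.0
```

Run:
```python
from det import *
s=bot.read_state();print(s['qpos'])
w=snap('wrist');a=snap('scene');G=s['tool_pos']
print('exp cap',proj(w,[.5305,.1645,.163]),proj(a,[.5305,.1645,.163]),'if high',proj(w,[.5305,.1645,.177]),proj(a,[.5305,.1645,.177]))
pw,pa=proj(w,[.5305,.1645,.163])[0].astype(int),proj(a,[.5305,.1645,.163])[0].astype(int)
for n,d,p,r in(('w',w,pw,75),('s',a,pa,20)):
    g=cv2.cvtColor(d['pixels'],cv2.COLOR_RGB2GRAY);x0,y0=max(p[0]-r,0),max(p[1]-r,0)
    m=np.zeros_like(g);m[y0:y0+2*r,x0:x0+2*r]=(g[y0:y0+2*r,x0:x0+2*r]<60)*255
    k,l,st,ce=cv2.connectedComponentsWithStats(m);print(n,[ (st[i].tolist(),ce[i].round(1).tolist()) for i in range(1,k) if st[i,4]>40])
    m=mask(d,(100,100,25),(128,255,255),(max(p[0]-r,0),max(p[1]-r,0),p[0]+r,p[1]+r));
    if m.any(): print('blue',cen(m),cv2.boundingRect(m))
cv2.imwrite('pics/w8.png',w['pixels'][:,:,::-1]);cv2.imwrite('pics/s8.png',a['pixels'][:,:,::-1])
```

```text
[-0.4101  0.1554 -0.004   1.6954  0.0008  1.2812  1.3668]
exp cap [[284.8765 199.5648]] [[168.0378 174.8863]] if high [[284.9377 202.5249]] [[167.2442 170.4621]]
w [([209, 124, 29, 96, 1269], [219.0, 158.8]), ([258, 156, 56, 64, 1726], [283.7, 191.0]), ([209, 225, 13, 25, 134], [213.8, 234.9]), ([311, 256, 6, 18, 75], [313.1, 264.9])]
blue (array([280.4   , 169.4444]), 45) (263, 167, 39, 7)
s [([159, 154, 20, 33, 317], [168.7, 176.3])]
blue (array([171.5833, 192.2917]), 24) (159, 188, 23, 6)
```

jog_arm([
  [0.088, 0, 0, 0, -2.4],
  [0.088, 0, 0, 0, -2.4],
  [0.088, 0, 0, 0, -2.4],
  [0.088, 0, 0, 0, -2.4],
  [0.088, 0, 0, 0, -2.4],
  [0.088, 0, 0, 0, -2.4],
  [0.088, 0, 0, 0, -2.4],
  [0.088, 0, 0, 0, -2.4],
  [0.088, 0, 0, 0, -2.4],
  [0.088, 0, 0, 0, -2.4],
  [0.088, 0, 0, 0, -0.68],
  [0.088, 0, 0, 0, 0],
])

```text
clock: 24.43
tool_pos: [0.5174, 0.1593, 0.348]
orientation: [[-0.125, -0.992, -0.004], [-0.992, 0.125, -0.001], [0.002, 0.004, -1.0]]
wrist_force: [0.2, 0.3, 0.1]
grip_width: 0.0877
finger_force: 0.0
```

Run:
```python
from det import *
b=snap('top');g=cv2.cvtColor(b['pixels'],cv2.COLOR_RGB2GRAY);g0=cv2.cvtColor(cv2.imread('pics/t0.png'),cv2.COLOR_BGR2GRAY)
np.set_printoptions(linewidth=250)
for G in(g0,g):
    print(G[150:196:1,145:200:3])
    print()
```

```bash
python3 go.py 0.70 0.14 0.33 3.018
```

```text
[[ 43 194 190 193 197 193 194 194 194 195 191 194 194 191 188 197 197 194 188]
 [ 47 201 193 190 191 194 196 196 195 195 196 196 190 193 193 193 199 193 194]
 [ 94 209 189 192 190 192 191 189 193 190 196 193 198 192 192 196 193 194 194]
 [109 212 197 192 192 193 195 185 193 185 194 194 196 196 196 189 190 191 194]
 [ 61 187 208 203 197 194 197 193 186 186 193 194 197 193 196 195 196 194 190]
 [ 19  94 133 150 214 210 203 197 189 190 197 195 196 197 193 191 190 191 192]
 [ 14  14  33  59 134 138 180 211 204 195 197 197 200 200 196 191 188 190 195]
 [135  90  32  14   7  26  91 133 152 211 207 202 201 197 194 183 191 196 195]
 [149 138 134 138  54  38  15   9  60 138 144 181 212 207 202 195 199 196 197]
 [141 157 164 165 133 132  88  32  10   9  32  97 145 162 178 211 205 196 193]
 [145  97 109 136 160 162 147 133 132  59  35  15  11  59  98 149 178 204 190]
 [141  55  56  85 117 122 161 1
[... 5757 characters left out ...]
24 189 184 181 175 175 174 174 179 177 185 202  22  93  89]
 [ 92  37  16  32  48 135 131 166 188 185 175 173 179 174 174 198   1  90  87]
 [ 86  67  49  41   4   4  32  98 138 145 189 186 186 175 177 177  19  76  81]
 [ 45  64  59  46  32  71  35  14  35  62 132 136 163 189 185 154  17  77  74]
 [ 51  85  48  47  22  98  72  71  53  20   0  31 102 140 148 141  27  80  74]
 [ 55  92  53  48  16  92  93  95  82  67  66  39  12  19  62  81  50  77  81]
 [ 52  65  49  62  26  93  83  89  91  96  98  75  69  53  20   8  39  78  78]
 [ 56  49  42  58  12 101  74  79  85  88  95  89  96  85  72  73   5  79  75]]

tcp [0.5175 0.1593 0.3483] tool d [-0.004  -0.1835  0.0177] n>=4.4 turn -0.004 n>=0.0
```

Run:
```python
from det import *
b=snap('top');u=np.array([np.cos(.124),-np.sin(.124)]);v=np.array([np.sin(.124),np.cos(.124)]);S=np.array([.5305,.1645])
def bar(th):
    a=th+np.arctan2(62,207); return -.2161*np.cos(a),.09+.2161*np.sin(a)
for th,px in((1.66,(168,155.9)),(1.57,(167,164.6)),(1.62,(167,164.6)),(1.52,(167,164.6))):
    x,z=bar(th);P=plane(b,[px],z)[0];d=P[:2]-S;print(th,z,P,'rel stub mill xy',d@u,d@v,'hinge x',d@u-x)
# bar direction
P=plane(b,[(151,154.3),(185,157.8)],.2906);d=P[1]-P[0];print(d,np.linalg.norm(d),np.arctan2(-d[0],-d[1]))
# deck screws check of yaw done: hood side edge etc
```

```text
1.66 0.2906670127249835 [0.7213 0.1385 0.2907] rel stub mill xy 0.19255216958169255 -0.002226600953088387 hinge x 0.11235266831122774
1.57 0.2970630745693934 [0.6963 0.139  0.2971] rel stub mill xy 0.16768153476587758 -0.004828609863772015 hinge x 0.10584228226497956
1.62 0.2937136251760494 [0.6969 0.1398 0.2937] rel stub mill xy 0.1682131888811202 -0.003915279497619845 hinge x 0.09610237888960742
1.52 0.29989497411267857 [0.6958 0.1383 0.2999] rel stub mill xy 0.16723203072227763 -0.005600814349653984 hinge x 0.11581890163798647
[-0.0088 -0.0916  0.    ] 0.0920735756074007 0.09621565688502229
```

Careful with the scale: shifts go in units of 100 mm and turns go in units of 0.05 rad. That gives: -0.035 m is -0.35, -0.03 m is -0.3.

jog_arm([
  [0.06, -0.008, -0.25, 0, 0],
  [0.06, -0.008, -0.35, 0, 0],
  [0.06, -0.008, -0.35, 0, 0],
  [0.06, -0.008, -0.35, 0, 0],
  [0.06, -0.008, -0.35, 0, 0],
  [0.06, -0.008, -0.3, 0, 0],
  [0.06, 0, -0.1, 0, 0],
  [0.06, 0, 0, 0, 0],
  [0.06, 0, 0, 0, 0],
])

```text
clock: 25.28
tool_pos: [0.7221, 0.1386, 0.3486]
orientation: [[-0.127, -0.992, -0.002], [-0.992, 0.127, -0.0], [0.001, 0.002, -1.0]]
wrist_force: [-0.4, 0.2, 0.1]
grip_width: 0.0602
finger_force: 0.0
```

```bash
python3 go.py 0.7213 0.1385 0.273 3.018
```

Run:
```python
from det import *
w=snap('wrist');s=bot.read_state();print(s['qpos'],s['grip_width'])
g=cv2.cvtColor(w['pixels'],cv2.COLOR_RGB2GRAY)
for q in((.7213,.1385,.2907),(.7267,.0938,.2907),(.7159,.1832,.2907)): print(proj(w,q))
np.set_printoptions(linewidth=250)
p=proj(w,(.7213,.1385,.2907))[0].astype(int);print(p,g[p[1]-36:p[1]+36:4,p[0]-60:p[0]+60:5])
```

```text
tcp [0.7221 0.1386 0.3486] tool d [0.0002 0.0006 0.0756] n>=1.8 turn -0.004 n>=0.0
[-0.2431  0.5145 -0.0527  1.2117  0.0258  1.4176  2.7221] 0.05967895278223969
[[285.4948 230.0734]]
[[270.4951 173.683 ]]
[[298.9567 280.6677]]
[285 230] [[230 228 231 229 230 232 232  90  68 197 198  81  86  65 222 223 222 223 217 214 216 215 215 219]
 [228 229 230 231 229 232 233 106  69 197 198  83  85  68 223 223 222 223 216 214 216 215 215 219]
 [230 230 230 231 230 232 232 120  67 195 195  82  85  68 222 221 223 223 215 211 214 216 215 214]
 [228 230 229 230 231 232 232 145  70 196 197  82  85  65 223 223 221 224 215 211 215 215 215 212]
 [228 229 229 230 229 230 231 156  68 204 197  82  86  68 222 221 223 223 213 209 214 215 214 218]
 [229 228 228 230 230 225 231 166  66 204 202  81  86  65 221 221 225 221 211 210 214 214 214 218]
 [227 229 230 229 228 221 230 175  66 203 202  81  86  63 233 234 234
[... 419 characters left out ...]
0 186]
 [229 229 229 229 229 227 230 207  66 204 200  78  83  63 198 199 198 198 200 198 199 186 186 186]
 [230 227 229 229 229 228 228 215  65 204 200  78  84  63 199 197 199 198 200 199 198 187 187 187]
 [206 230 228 228 229 228 229 219  70 206 201  80  83  62 198 196 198 199 197 198 199 198 198 210]
 [ 68  84 229 229 229 228 229 229  69 206 200  78  81  61 198 199 198 198 197 196 197 199 178  88]
 [ 68  58 227 229 229 228 233 186  68 202 200  78  82  59 196 196 196 199 199 197 198 198 156  62]
 [ 64  58 227 225 229 179  98 101  68 192 184  77  82  67 197 197 198 199 199 196 198 198 139  62]
 [ 56  58 228 227 180  90 209 233  67 203 182  86 106  74 197 196 198 197 197 198 196 195 139  58]]
```

The bar runs straight down the wrist image at column 285, exactly as predicted. Descend and grip.

To row units: 0.025 m is 0.25, 0.02 m is 0.2.

jog_arm([
  [0.06, 0, 0, 0.25, 0],
  [0.06, 0, 0, 0.25, 0],
  [0.06, 0, 0, 0.2, 0],
  [0.06, 0, 0, 0.05, 0],
  [0.005, 0, 0, 0, 0],
  [0.005, 0, 0, 0, 0],
  [0.005, 0, 0, 0, 0],
  [0.005, 0, 0, 0, 0],
  [0.005, 0, 0, 0, 0],
  [0.005, 0, 0, 0, 0],
  [0.005, 0, 0, 0, 0],
  [0.005, 0, 0, 0, 0],
])

```text
clock: 26.33
tool_pos: [0.722, 0.1387, 0.2754]
orientation: [[-0.126, -0.992, -0.001], [-0.992, 0.126, 0.0], [-0.0, 0.001, -1.0]]
wrist_force: [-6.5, 0.3, 6.4]
grip_width: 0.01
finger_force: 29.8
```

Run:
```python
import numpy as np
# arc of bar rel to hinge (mill x forward-neg, z): steps
a0=1.66
R=.2161;f=np.arctan2(62,207)
th=np.linspace(1.66,0,18); X=-R*np.cos(th+f);Z=R*np.sin(th+f)
print(np.round(np.c_[th[1:],-np.diff(X),np.diff(Z)],4))
```

```text
[[ 1.5624e+00  1.9900e-02  6.9000e-03]
 [ 1.4647e+00  2.0500e-02  4.9000e-03]
 [ 1.3671e+00  2.0900e-02  2.9000e-03]
 [ 1.2694e+00  2.1100e-02  8.0000e-04]
 [ 1.1718e+00  2.1100e-02 -1.2000e-03]
 [ 1.0741e+00  2.0800e-02 -3.3000e-03]
 [ 9.7650e-01  2.0400e-02 -5.3000e-03]
 [ 8.7880e-01  1.9800e-02 -7.3000e-03]
 [ 7.8120e-01  1.9000e-02 -9.2000e-03]
 [ 6.8350e-01  1.8000e-02 -1.1000e-02]
 [ 5.8590e-01  1.6900e-02 -1.2700e-02]
 [ 4.8820e-01  1.5500e-02 -1.4300e-02]
 [ 3.9060e-01  1.4100e-02 -1.5700e-02]
 [ 2.9290e-01  1.2500e-02 -1.7000e-02]
 [ 1.9530e-01  1.0800e-02 -1.8100e-02]
 [ 9.7600e-02  8.9000e-03 -1.9100e-02]
 [ 0.0000e+00  7.0000e-03 -1.9900e-02]]
```

jog_arm([
  [0.005, 0, 0.199, -0.069, 0],
  [0.005, 0, 0.205, -0.049, 0],
  [0.005, 0, 0.209, -0.029, 0],
  [0.005, 0, 0.211, -0.008, 0],
  [0.005, 0, 0, 0, 0],
])

```text
clock: 26.75
tool_pos: [0.6388, 0.1494, 0.2927]
orientation: [[-0.125, -0.992, 0.002], [-0.992, 0.125, 0.0], [-0.0, -0.002, -1.0]]
wrist_force: [-1.1, -1.7, 5.6]
grip_width: 0.0105
finger_force: 30.0
```

jog_arm([
  [0.005, 0, 0.211, 0.012, 0],
  [0.005, 0, 0.208, 0.033, 0],
  [0.005, 0, 0.204, 0.053, 0],
  [0.005, 0, 0.198, 0.073, 0],
  [0.005, 0, 0.19, 0.092, 0],
  [0.005, 0, 0, 0, 0],
])

```text
clock: 27.25
tool_pos: [0.5371, 0.1628, 0.2636]
orientation: [[-0.124, -0.992, -0.004], [-0.992, 0.124, 0.0], [0.0, 0.004, -1.0]]
wrist_force: [-5.6, 0.3, 4.0]
grip_width: 0.0103
finger_force: 30.0
```

Run:
```python
from det import *
s=bot.read_state();G=s['tool_pos']+[0,0,.019];u=np.array([np.cos(.124),-np.sin(.124)]);v=np.array([np.sin(.124),np.cos(.124)])
H=np.array([.5305,.1645])+.1124*u;d=G[:2]-H;x,z=d@u,G[2]-.09;print(x,d@v,z,np.hypot(x,z),'theta',np.arctan2(z,-x)-np.arctan2(62,207))
```

```text
-0.1056098798763333 -0.0008996833192418532 0.19263569077079026 0.21968603980734205 theta 0.7782946743728314
```

jog_arm([
  [0.005, 0, 0.18, 0.11, 0],
  [0.005, 0, 0.169, 0.127, 0],
  [0.005, 0, 0.155, 0.143, 0],
  [0.005, 0, 0.141, 0.157, 0],
  [0.005, 0, 0, 0, 0],
])

```text
clock: 27.67
tool_pos: [0.4745, 0.1708, 0.2086]
orientation: [[-0.124, -0.992, -0.002], [-0.992, 0.124, 0.0], [0.0, 0.003, -1.0]]
wrist_force: [1.1, 4.1, -3.4]
grip_width: 0.0101
finger_force: 30.0
```

jog_arm([
  [0.005, 0, 0.125, 0.17, 0],
  [0.005, 0, 0.108, 0.181, 0],
  [0.005, 0, 0.089, 0.185, 0],
  [0.005, 0, 0.05, 0.13, 0],
  [0.005, 0, 0, 0, 0],
])

```text
clock: 28.08
tool_pos: [0.4396, 0.1754, 0.1429]
orientation: [[-0.125, -0.992, -0.001], [-0.992, 0.125, 0.0], [-0.0, 0.001, -1.0]]
wrist_force: [0.3, 3.3, -3.0]
grip_width: 0.0107
finger_force: 30.0
```

Create th.py:
```python
from det import *
s=bot.read_state();G=s['tool_pos']+[0,0,.019];u=np.array([np.cos(.124),-np.sin(.124)]);v=np.array([np.sin(.124),np.cos(.124)])
H=np.array([.5305,.1645])+.1124*u;d=G[:2]-H;x,z=d@u,G[2]-.09;print(x,d@v,z,np.hypot(x,z),'theta',np.arctan2(z,-x)-np.arctan2(62,207))
```

```bash
python3 th.py
```

```text
-0.20393293068735 -0.00045403335248421126 0.07185885701451411 0.21622288396505093 theta 0.047766766283303286
```

Nearly shut. Push down gently until it stops.

To row units: 0.004 m is 0.04, 0.001 m is 0.01.

jog_arm([
  [0.005, 0, 0.01, 0.04, 0],
  [0.005, 0, 0.01, 0.04, 0],
  [0.005, 0, 0, 0, 0],
])

```text
clock: 28.33
tool_pos: [0.4375, 0.1756, 0.1361]
orientation: [[-0.125, -0.992, -0.001], [-0.992, 0.125, 0.001], [-0.001, 0.001, -1.0]]
wrist_force: [-2.5, 5.0, -1.8]
grip_width: 0.0104
finger_force: 30.0
```

```bash
python3 th.py
```

```text
-0.2060138340419423 -0.0004481911755995795 0.06509077388526366 0.21605209710077675 theta 0.015014405107267537
```

jog_arm([
  [0.005, 0, 0.005, 0.03, 0],
  [0.005, 0, 0, 0.03, 0],
  [0.005, 0, 0, 0, 0],
])

```text
clock: 28.58
tool_pos: [0.4373, 0.176, 0.1334]
orientation: [[-0.126, -0.992, -0.0], [-0.992, 0.126, 0.001], [-0.001, 0.0, -1.0]]
wrist_force: [-13.8, -0.3, 31.2]
grip_width: 0.01
finger_force: 30.0
```

```bash
python3 th.py
```

```text
-0.20631223299669904 -0.0001449114303467312 0.06235377319151286 0.21552895516682408 theta 0.0024879961593834987
```

The guard is at its stop (theta about 0.00, and it pushed back with 31 N), so the jar must be fully home. Release the bar, rise, and go to look at the switch.

jog_arm([
  [0.028, 0, 0, -0.01, 0],
  [0.028, 0, 0, 0, 0],
  [0.028, 0, 0, 0, 0],
  [0.028, 0, 0, 0, 0],
])

```text
clock: 28.92
tool_pos: [0.4374, 0.1743, 0.1312]
orientation: [[-0.127, -0.992, 0.0], [-0.992, 0.127, -0.0], [0.0, -0.0, -1.0]]
wrist_force: [0.0, -0.0, 0.2]
grip_width: 0.0278
finger_force: 0.0
```

jog_arm([
  [0.028, 0, 0, -0.2, 0],
  [0.028, 0, 0, -0.3, 0],
  [0.028, 0, 0, -0.4, 0],
  [0.028, 0, 0, -0.3, 0],
  [0.028, 0, 0, 0, 0],
])

```text
clock: 29.33
tool_pos: [0.4402, 0.1761, 0.2569]
orientation: [[-0.127, -0.992, 0.009], [-0.992, 0.127, 0.004], [-0.005, -0.008, -1.0]]
wrist_force: [1.1, -0.1, 0.2]
grip_width: 0.0282
finger_force: 0.0
```

```bash
python3 go.py 0.5063 0.0346 0.255 3.018
```

```text
tcp [0.4402 0.1761 0.2569] tool d [ 0.132  -0.0834  0.002 ] n>=3.7 turn -0.003 n>=0.0
```

To row units: 0.035 m is 0.35, 0.03 m is 0.3.

jog_arm([
  [0, 0.25, -0.16, 0, 0],
  [0, 0.35, -0.22, 0, 0],
  [0, 0.35, -0.22, 0, 0],
  [0, 0.3, -0.19, 0, 0],
  [0, 0.07, -0.045, 0, 0],
  [0, 0, 0, 0, 0],
  [0, 0, 0, 0, 0],
])

```text
clock: 29.92
tool_pos: [0.5028, 0.0337, 0.2505]
orientation: [[-0.127, -0.992, -0.001], [-0.992, 0.127, 0.0], [-0.0, 0.001, -1.0]]
wrist_force: [-0.7, 0.6, 0.6]
grip_width: 0.0004
finger_force: 0.0
```

Run:
```python
from det import *
w=snap('wrist');a=snap('scene')
S=np.array([.482,.0135]);print('exp',proj(w,[.482,.0135,.104]))
for n,d,roi in(('w',w,(120,60,460,330)),('s',a,(195,200,232,240))):
    m=mask(d,(0,130,60),(8,255,255),roi);k,l,st,ce=cv2.connectedComponentsWithStats(m);
    for i in range(1,k):
        if st[i,4]>20:
            r=cv2.minAreaRect(np.argwhere(l==i)[:,::-1].astype(np.float32));print(n,st[i],ce[i],np.round(r[0]+r[1],1),r[2])
# bar's white mark / shading in wrist
x,y=proj(w,[.482,.0135,.104])[0].astype(int)
cv2.imwrite('pics/w9.png',w['pixels'][:,:,::-1])
np.set_printoptions(linewidth=250)
print((x,y));print(w['pixels'][y-40:y+40:4,x-50:x+50:4,0]);print(w['pixels'][y-40:y+40:4,x-50:x+50:4,1])
```

```text
exp [[301.7988 180.8387]]
w [ 282  161   39   38 1055] [299.8379 179.7621] [301.  179.5  37.   38. ] 90.0
w [343 168   8   9  57] [346.5789 172.1754] [346.5 172.    8.    7. ] 90.0
s [204 212  14  20 198] [210.6667 222.3283] [210.5 221.5  19.   13. ] 90.0
(np.int64(301), np.int64(180))
[[119 116 118 119 117 118 118 120 120 117 118 117 119 117 116 117 118 118 118 118 120 117 117 119 118]
 [119 119 119 116 116 118 117 118 118 117 117 116 116 117 118 118 119 117 118 120 115 114 117 117 118]
 [115 115 115 114 116 115 113 114 114 113 114 111 112 112 112 113 115 115 113 116 114 110 111 115 114]
 [ 53  54  52  55  56  55  53  51  52  64 113 116 114 118 117  80  50  55  51  52  52  51  53  52  53]
 [ 52  53  52  53  52  51  51  48 113 114 114 116 114 113 114 116 117  51  49  46  51  49  49  53  53]
 [ 52  50  50  47  50  47  51 115 111 113 115 111 107 111 113 113 112 114  46  48  50  50  48  51  5
[... 2806 characters left out ...]
  38 119 114 107  35  36  39  40  40  39  41  95 104 118  38  48  44  47  47  47]
 [ 38  43  37  39  41  35  37 115 117 118  44  41  44  45  35 117 115 114  40  41  46  45  49  50  50]
 [ 35  39  36  38  41  41  39  43 115 116 115 121 113 119 112 112 117  57  47  44  44  45  48  46  44]
 [ 35  40  41  43  39  38  37  38  33  99 119 117 158 180 181 157  49  56  56  56  58  57  46 123 188]
 [ 37  38  40  45  50  54  51  52  54  50  52  44  46  43  50  55  54  56  58  57  61  58  57 194 185]
 [ 54  53  51  48  51  52  54  53  52  51  53  49  53  52  54  55  54  54  54  57  57  60  60  61  59]
 [ 51  50  53  50  52  50  52  52  51  49  53  53  51  52  54  53  52  56  57  54  60  58  58  62  62]]
```

Run:
```python
from det import *
from go import rel
w=snap('wrist');u=np.array([np.cos(.124),-np.sin(.124)]);v=np.array([np.sin(.124),np.cos(.124)])
g=w['pixels'].astype(int);print(g[158:204,296,0],g[158:204,310,0])
P=plane(w,[(301.5,184.5),(301,180)],.104);print(P)
c=plane(w,[(301,179.5)],.075);print('disc',c)
S=P[0][:2]; t=S+.0215*u+.024*v; print(t); rel([t[0],t[1],.125],3.018)
```

```text
[113 107 126 164 170 169 167 166 166 167 168 166 165 169 163 133  94 102
  99 121 148 163 168 167 167 163 162 162 162 161 151 129 139 165 163 162
 162 165 157 130 107 109 111 111 108 110] [114 115 115 109 108 137 167 169 167 166 165 166 165 167 162 134  96 106
 102 118 148 160 167 169 165 175 190 179 158 162 156 131 140 166 165 156
 130 105 111 111 111 110 111 108 144 146]
[[0.4825 0.0188 0.104 ]
 [0.4826 0.0141 0.104 ]]
disc [[0.4814 0.0188 0.075 ]]
[0.5069 0.04  ]
tcp [0.5025 0.0353 0.2509] tool d [-0.0051 -0.0038  0.1259] n>=3.0 turn 0.000 n>=0.0
```

To row units: -0.0034 m is -0.034, -0.0033 m is -0.033.

jog_arm([
  [0, -0.033, -0.034, 0.3, 0],
  [0, 0, 0, 0.35, 0],
  [0, 0, 0, 0.35, 0],
  [0, 0, 0, 0.3, 0],
  [0, 0, 0, 0.2, 0],
  [0, 0, 0, 0.15, 0],
  [0, 0, 0, 0, 0],
])

```text
clock: 30.65
tool_pos: [0.5043, 0.0376, 0.0833]
orientation: [[-0.123, -0.992, -0.006], [-0.992, 0.123, -0.0], [0.001, 0.006, -1.0]]
wrist_force: [-0.0, -1.0, 0.7]
grip_width: 0.0003
finger_force: 0.0
```

```bash
python3 go.py 0.5063 0.0381 0.086 3.018
```

```text
tcp [0.5043 0.0376 0.0833] tool d [-0.0008 -0.0019 -0.0027] n>=0.1 turn 0.000 n>=0.0
```

jog_arm([
  [0, 0, -0.019, -0.02, 0],
  [0, 0.04, 0, 0, 0],
  [0, 0.04, 0, 0, 0],
  [0, 0.04, 0, 0, 0],
  [0, 0.04, 0, 0, 0],
  [0, 0, 0, 0, 0],
])

```text
clock: 31.15
tool_pos: [0.5082, 0.0197, 0.0895]
orientation: [[-0.127, -0.992, 0.004], [-0.992, 0.127, 0.0], [-0.001, -0.003, -1.0]]
wrist_force: [3.5, -0.1, 1.7]
grip_width: 0.0001
finger_force: 1.4
```

jog_arm([
  [0, 0.04, 0, 0, 0],
  [0, 0.04, 0, 0, 0],
  [0, 0, 0, 0, 0],
])

```text
clock: 31.4
tool_pos: [0.5057, 0.0111, 0.0884]
orientation: [[-0.127, -0.992, 0.0], [-0.992, 0.127, -0.0], [0.0, -0.0, -1.0]]
wrist_force: [2.6, 0.4, 1.7]
grip_width: 0.0004
finger_force: 0.9
```

jog_arm([
  [0, 0.04, 0, 0, 0],
  [0, 0, 0, 0, 0],
])

```text
clock: 31.57
tool_pos: [0.505, 0.007, 0.0881]
orientation: [[-0.127, -0.992, -0.0], [-0.992, 0.127, -0.001], [0.001, 0.0, -1.0]]
wrist_force: [1.5, 0.2, 0.4]
grip_width: 0.0003
finger_force: 0.7
```

To row units: 0.003 m is 0.03.

jog_arm([
  [0, 0, 0.03, 0, 0],
  [0, 0, 0, 0, 0],
])

```text
clock: 31.73
tool_pos: [0.5031, 0.0066, 0.0883]
orientation: [[-0.127, -0.992, 0.002], [-0.992, 0.127, -0.002], [0.002, -0.002, -1.0]]
wrist_force: [3.8, -3.8, -0.3]
grip_width: 0.0004
finger_force: 2.4
```

jog_arm([
  [0, 0, 0.03, 0, 0],
  [0, 0, 0, 0, 0],
])

```text
clock: 31.9
tool_pos: [0.4999, 0.007, 0.0884]
orientation: [[-0.127, -0.992, 0.002], [-0.992, 0.127, -0.002], [0.002, -0.002, -1.0]]
wrist_force: [3.5, -2.1, 0.6]
grip_width: 0.0
finger_force: 1.5
```

jog_arm([
  [0, 0, 0.02, 0, 0],
  [0, 0, 0, 0, 0],
])

```text
clock: 32.07
tool_pos: [0.4976, 0.008, 0.0883]
orientation: [[-0.127, -0.992, 0.001], [-0.992, 0.127, -0.001], [0.001, -0.001, -1.0]]
wrist_force: [3.0, -2.7, 0.8]
grip_width: 0.0004
finger_force: 1.8
```

To row units: 0.002 m is 0.02.

jog_arm([
  [0, 0, 0.02, 0, 0],
  [0, 0, 0, 0, 0],
])

```text
clock: 32.23
tool_pos: [0.4974, 0.0081, 0.0884]
orientation: [[-0.127, -0.992, 0.004], [-0.992, 0.127, -0.001], [0.001, -0.004, -1.0]]
wrist_force: [7.4, -5.2, -4.3]
grip_width: 0.0005
finger_force: 4.3
```

jog_arm([
  [0, 0, 0.015, 0, 0],
  [0, 0, 0, 0, 0],
])

```text
clock: 32.4
tool_pos: [0.4973, 0.0082, 0.0886]
orientation: [[-0.127, -0.992, 0.007], [-0.992, 0.127, -0.001], [0.0, -0.007, -1.0]]
wrist_force: [11.8, -5.4, -7.8]
grip_width: 0.0002
finger_force: 6.1
```

jog_arm([
  [0, 0, 0.015, 0, 0],
  [0, 0, 0, 0, 0],
])

```text
clock: 32.57
tool_pos: [0.4972, 0.0084, 0.0888]
orientation: [[-0.127, -0.992, 0.01], [-0.992, 0.127, -0.001], [-0.0, -0.01, -1.0]]
wrist_force: [15.6, -5.4, -10.7]
grip_width: 0.0002
finger_force: 7.9
```

Hard stop reached. Back off, rise and verify.

To row units: -0.04 m is -0.4, -0.03 m is -0.3.

jog_arm([
  [0, 0, -0.08, 0, 0],
  [0, 0.04, -0.12, 0, 0],
  [0, 0, 0, -0.3, 0],
  [0, 0, 0, -0.4, 0],
  [0, 0, 0, -0.4, 0],
  [0, 0, 0, -0.4, 0],
  [0, 0, 0, -0.2, 0],
  [0, 0.2, 0.2, 0, 0],
  [0, 0.2, 0.2, 0, 0],
  [0, 0, 0, 0, 0],
  [0, 0, 0, 0, 0],
])

```text
clock: 33.48
tool_pos: [0.4653, -0.0319, 0.2578]
orientation: [[-0.128, -0.992, -0.002], [-0.992, 0.128, 0.0], [0.0, 0.002, -1.0]]
wrist_force: [0.2, -0.1, 0.8]
grip_width: 0.0008
finger_force: 0.0
```

Run:
```python
from det import *
np.set_printoptions(linewidth=250)
w=snap('wrist');a=snap('scene');b=snap('top')
P=proj(w,[.482,.017,.104])[0];print(P);x,y=P.astype(int)
print(w['pixels'][y-32:y+32:4,x-32:x+32:4,0])
u=np.array([np.cos(.124),-np.sin(.124)])
# guard/jar: compare jar cap in scene
m=mask(a,(100,90,25),(128,255,255),(140,150,200,215));print('blue in scene',cen(m) if m.any() else None)
for n,roi in(('bottle cap top',(280,178,300,198)),):
    t0=cv2.imread('pics/t0.png')[:,:,::-1].copy()
    m=mask(b,(0,150,100),(8,255,255),roi);print(n,cen(m)); b0=dict(b,pixels=t0);print(cen(mask(b0,(0,150,100),(8,255,255),roi)))
d=np.abs(b['pixels'].astype(int)-t0).sum(2);print('changed px x>330 in top',(d[100:300,335:460]>120).sum(),(d[100:215,240:335]>120).sum())
```

```text
[274.9424 244.2577]
[[ 61  57  59  61  61 157 168 166 167 167 164 171  95  62  64  65]
 [ 57  59  61  69 166 165 165 128 165 148 168 165 170 137  63  62]
 [ 58  62  49 166 163 166  88 125 145 124 122 164 167 165  93  60]
 [ 53  58 136 163 165 172 238  99 106 102 240 227 167 168 174  60]
 [ 59  53 168 160 121 236 239 159 164 152 238 235 166 164 168  58]
 [ 53  52 166 161 200 232 238 221 233 228 237 235 239 165 162  82]
 [ 52  54 167 164 234 232 236 228 233 227 237 233 236 163 164  77]
 [ 52  54 162 162 207 231 236 227 233 226 236 232 237 161 162  53]
 [ 48  51  60 159 156 233 234 226 234 220 236 232 180 165 165  55]
 [ 50  53  49 154 159 169 237  44  59  56 237 212  60  64  63  58]
 [ 46  48  52  49 149 161 162  67  67  69  47  56  64  67  67  55]
 [ 48  47  52  52  54  57 167  67  67  67  32  37  67  70  69  53]
 [ 50  49  51  50  52  48  59  65  69  64  40  37  67  66  69  56]
 [ 49  45  49  50  49  50  61  65  66  67  36  40  68  64  66  59]
 [ 47  51  49  47  52  49  64  66  64  65  39  40  65  66  66  66]
 [ 29  29  36  36  33  40  64  65  64  65  39  32  65  66  66  65]]
blue in scene None
bottle cap top (array([290.1957, 182.9565]), 46)
(array([290.2292, 182.8542]), 48)
changed px x>330 in top 0 0
```

The switch bar now lies along the mill's y and the bystanders haven't moved. The robot is clear of everything, so I'm handing in.

```bash
python3 -c "
from station import bot
print(bot.job_done())"
```

```text
the job is handed in; nothing more can be done
None
```

The jar is home on the stub, the guard shut and the switch on at its stop, all handed in, but the run has probably failed: early on I drove the gripper into the open guard's bar through a sign error, and the wrist force read about 175 N against the 120 N limit.

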